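Set up the candle display under its lamp

TASK

Set up the candle display: first swing the lamp aside until no part of its shade is over the round board, then lift every hanging candle off its hook and set it and the tall cork-lidded jar gently and upright on the board's coasters, one to a coaster and well centred. When all are in place, swing the lamp back so that its shade is over the middle of the board. Leave the amber jars and the white carton where they are.

Things in the scene. Friction and masses are not known exactly. Their poses are not given: they have to be found in the camera images.
- board: Round light-wood display board, fixed on the table, 280 mm across, 16 mm thick, with four round cork coasters (86 mm across, 6 mm thick) on it in a square. Origin: centre of its underside, z up.
- coaster0 (a point): Centre of the top face of one of the four cork coasters, 22 mm above the table, 78 mm from the board's centre; neighbours are 110 mm apart.
- coaster1 (a point): Centre of the top face of one of the four cork coasters, 22 mm above the table, 78 mm from the board's centre; neighbours are 110 mm apart.
- coaster2 (a point): Centre of the top face of one of the four cork coasters, 22 mm above the table, 78 mm from the board's centre; neighbours are 110 mm apart.
- coaster3 (a point): Centre of the top face of one of the four cork coasters, 22 mm above the table, 78 mm from the board's centre; neighbours are 110 mm apart.
- stand: Fixed dark steel stand: base 130 x 360 x 12 mm, crossbar along y at x = 20 mm, 157 mm up. Three hooks (8 mm rod) at y = -100, 0, 100 mm run from it to the stand's -x: level seat from x = -30 to -55 mm, top 149 mm over the table, then turned up to a tip at x = -72 mm, 162 mm over the table (a pot clears it when lifted 13 mm; its rim meets the hook at 38). Origin: on the table; z up.
- pot0: Hanging candle, loose, 160 g, may be absent: amber glass pot 60 mm across, 48 mm tall; rigid dark wire bail (6 mm wire, in its y-z plane) from the rim at y = +-27 mm to a peak 100 mm up; on the peak a wooden grip 16 x 16 mm (sides along x and y), 100 to 137 mm above the underside. Starts hanging by the peak on a hook, underside 54 mm over the table. Origin: centre of the underside; z up.
- pot1: Hanging candle, loose, 160 g, may be absent: amber glass pot 60 mm across, 48 mm tall; rigid dark wire bail (6 mm wire, in its y-z plane) from the rim at y = +-27 mm to a peak 100 mm up; on the peak a wooden grip 16 x 16 mm (sides along x and y), 100 to 137 mm above the underside. Starts hanging by the peak on a hook, underside 54 mm over the table. Origin: centre of the underside; z up.
- pot2: Hanging candle, loose, 160 g, may be absent: amber glass pot 60 mm across, 48 mm tall; rigid dark wire bail (6 mm wire, in its y-z plane) from the rim at y = +-27 mm to a peak 100 mm up; on the peak a wooden grip 16 x 16 mm (sides along x and y), 100 to 137 mm above the underside. Starts hanging by the peak on a hook, underside 54 mm over the table. Origin: centre of the underside; z up.
- jar: Tall pale jar candle on a glass foot, with a cork lid that does not come off, loose, 350 g, upright: a heavy glass foot 80 mm across and 14 mm thick, a body 64 mm across up to 83 mm, then a cork lid 61 mm across, up to 101 mm. Origin: centre of the underside. It stands on the bare table at the start.
- lamp (a joint): Swing of the display lamp's level arm about its upright post, rad, from -0.5 to 1.4; grows anticlockwise seen from above, which carries the shade away from the board towards the robot's right. Stiff: it stays where it is left, and moves with about 1.5 N at the knob. Near 0 the shade is over the board.
- lamp_knob (a point): Middle of the round wooden knob (18 mm across, free from 275 to 315 mm over the table) standing on top of the lamp's shade, by which the arm is swung. The point is 302 mm over the table, 274 mm from the post's axis, straight above the centre of the shade (dark cone 90 mm across, underside 211 mm over the table).
- lamp_axis (a point): Point on the axis of the lamp's upright post, 268 mm above the table, at the height of the arm (14 mm thick bar). The post is 20 mm thick with a base 100 mm across, fixed.
- amber1: Bystander, not part of the job: amber jar with a black lid, 72 mm across, 85 mm tall, loose. Origin: centre of the underside.
- amber2: Bystander, not part of the job: another such amber jar with a black lid, loose.
- carton: Bystander, not part of the job: flat white carton 90 x 130 x 45 mm, loose. Origin: centre of the underside.

How it is judged:
By the outcome, as a careful person would: the job done as asked, in the order asked, and still so for the second after the job is handed in, with the robot touching nothing.
Of pot0, pot1, pot2 only 2 to 3 are there at a start; the rules pass over those that are not, and their reading is None.
At some moment in a run one of jar may be knocked a few centimetres aside while the robot is not near it.
It also fails if it takes over 210 s, if anything falls off the work surface, if the arm or the gripper's body presses on something with over 40 N, if the wrist force passes 120 N, or if a joint passes its speed limit or range.

ROBOT

A 6-joint arm with a two-finger parallel gripper is mounted at the origin on the work surface. World frame = base frame: x ahead of the robot, y to its left, z up, the work surface at z = 0. Lengths are in mm, angles in rad, forces in N, time in s.
With the tool pointing down it reaches from about 425 to 1125 mm from the base axis. Payload 14.9 kg.
Tool frame: the origin (TCP) lies between the finger pads; the fingertips stand 11 mm ahead of it and the grasp point (between the pads) lies 8 mm behind it (nose_length is the distance from the TCP to the fingertips, in mm); z points along the fingers, y is the line along which they close (so a half turn about z gives the same grasp; the last joint's range is limited). The gripper opens to 91 mm and grips with 3 to 60 N. Pads are 32 mm wide; open, the fingers measure 118 mm over their backs; the gripper's body (76 mm by 178 mm) begins 60 mm behind the grasp point.
Start: joints at [1.068, 0.379, 1.734, -0, 1.028, -0.033], TCP at [316.904, 624.171, 202.032] pointing down, gripper open.
Joint ranges: [-2.77, 2.77], [-0.74, 2.19], [0, 2.66], [-1.06, 4.2], [0.31, 2.87], [-3.08, 3.08]. Speed limits (rad/s): [1.89, 1.89, 2.39, 3.14, 3.14, 3.14].

INTERFACE

Orientations are given as a unit quaternion [x, y, z, w].
In Python, from bench import observe, get_image, camera_model, hand_in, nose_length gives the robot as it stands.
- The arm moves only by the tool servo_tool, never from a script. Its argument "series" is a list of rows, each a list of 7 numbers: the shift along the world's x, y, z as a fraction of full scale, then the turn, a rotation vector about the world's x, y, z as a fraction of full scale, then the opening, from -1 (shut) to 1 (fully open). In form: [[tx, ty, tz, ax, ay, az, hand], ...]. A call has 1 to 20 rows; each row shifts and turns the commanded pose from where the row before left it; what a row does not reach is not made up. Full scale, the value 1, is 500 mm for a shift and pi/2 rad for a turn. A row lasts 1/10 s, in which the tool goes at most 50 mm and 8.59 degrees, less where a joint would pass 70% of its speed; a pose out of reach is approached as far as the arm can. A call with a number of a shift or a turn outside -1 to 1 is refused whole. A call with a gripper value outside its range is refused whole. The fingers move at their own pace and stop on an object; "force" is the grip in N (left out, the last holds). Time passes only in rows, so rows that do not move let the fingers close. It gives the time, the measured TCP pose, the force, the opening and the grip force at its end, in the units of the state.
- observe(): the state, without advancing time (a new reading comes with each control period).
- get_image(name): name is "scene" or "top" or "wrist"; returns the picture (384x512x3 uint8, red, green, blue); there is no depth.
- camera_model(name): a dict with "camera_matrix" (3x3 intrinsics, pixels), "camera_from_world" (4x4, takes a point from world to camera coordinates). Camera axes: x right, y up, looking along -z (the intrinsics and any distortion apply to the point x, -y, -z); pixel columns grow to the right and rows downward; lengths in mm; the calibration is good to about 2 mm. A picture is of the moment at which its call begins: read the wrist's pose just before it. camera_model takes no time and is no camera call; for the wrist camera it gives the pose at the moment of the call.
- hand_in(): hands the job in; it is judged then, once.
The state is a dict: "time": time; "q": joint angles; "dq": joint speeds; "joint_torque": joint torques, N m; "tool_pos": TCP position; "orientation": TCP orientation; "contact_force": force on the tool from outside, world axes, zero at the start; "moment": the same for the moment, N m; "gripper_width": finger opening in mm; "gripper_force": force on a finger pad.
Only numpy, scipy, OpenCV 4.12 (cv2) and the standard library are available. Lean on these libraries where they do the work, as an engineer would, in place of code of your own. Each camera call takes 0.05 s, during which the arm holds its last target. There are 200 camera calls.

## Working session

There is one attempt and no reset: what is moved stays moved. The work goes in short steps, Python scripts to look and compute and a tool call to move; the robot and the scene stay as the last step left them, time stands still between calls to the robot, and variables do not carry over. Pictures are saved under pics/ and viewed, at most 14 in all, crops included, and the job is handed in when it is done.

Besides the shell and the picture viewer there is one more tool, called as name([rows], argument=value, ...), one row to a line, values as JSON. servo_tool: Moves the arm, as the interface text tells. Its arguments: {"type":"object","properties":{"series":{"type":"array"},"force":{"type":"number"}},"required":["series"]}

```bash
mkdir -p pics; ls; python3 - <<'E'
from bench import *
import cv2,numpy as np
print(observe()); print(nose_length if not callable(nose_length) else nose_length())
for n in ["scene","top"]:
    im=get_image(n); cv2.imwrite(f"pics/{n}0.png",im[:,:,::-1]); m=camera_model(n); print(n,m)
E
```

```text
pics
{'time': 0.0, 'q': array([ 1.06772438e+00,  3.79403591e-01,  1.73479942e+00, -1.95125769e-07,
        1.02855078e+00, -3.33086703e-02]), 'dq': array([ 7.00817055e-04, -2.63000270e-03, -6.62994990e-04,  6.85480028e-06,
        6.45282120e-04, -2.04153394e-03]), 'joint_torque': array([-1.53901374e-04, -7.63720393e+01, -4.34356320e+01,  6.49870955e-02,
        4.25086438e-02, -7.25282030e-05]), 'tool_pos': array([316.67267063, 623.78493193, 201.38252398]), 'orientation': array([ 2.32727789e-01,  9.72541742e-01, -5.59835961e-04, -1.53762337e-04]), 'contact_force': array([-0.644151  ,  0.31900515,  0.69408163]), 'moment': array([ 0.01085055, -0.03437624, -0.0109459 ]), 'gripper_force': 0.0, 'gripper_width': 91.28735410370672}
11.0
scene {'camera_matrix': array([[394.37240814,   0.        , 252.82796869],
       [  0.        , 394.37240814, 181.78018395],
       [  0.        ,   0.        ,   1.        ]]), 'camera_from_world': array([[ 4.56722206e-01,  8.89445689e-01, -1.70643516e-02,
        -2.88902289e+02],
       [-6.43310544e-01,  3.43461488e-01,  6.84241003e-01,
         2.53453627e+02],
       [ 6.14456158e-01, -3.01530383e-01,  7.29056279e-01,
        -1.75807108e+03],
       [ 0.00000000e+00,  0.00000000e+00,  0.00000000e+00,
         1.00000000e+00]])}
top {'camera_matrix': array([[393.80832494,   0.        , 252.6345117 ],
       [  0.        , 393.80832494, 199.56908706],
       [  0.        ,   0.        ,   1.        ]]), 'camera_from_world': array([[ 9.02155408e-03, -9.99941650e-01, -5.94207190e-03,
         1.29190820e+01],
       [ 9.86054184e-01,  7.90841284e-03,  1.66236589e-01,
        -6.26339015e+02],
       [-1.66179897e-01, -7.35891723e-03,  9.86067994e-01,
        -1.15447054e+03],
       [ 0.00000000e+00,  0.00000000e+00,  0.00000000e+00,
         1.00000000e+00]])}
```

View pics/scene0.png

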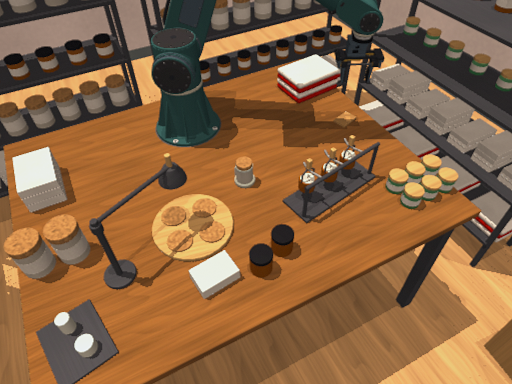

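View pics/top0.png

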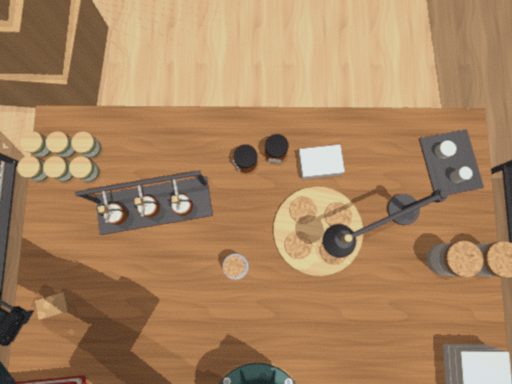

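```bash
cat > h.py <<'E'
import numpy as np, cv2
from bench import *
def ray(n,u,v,m=None):
    m=m or camera_model(n); K=m["camera_matrix"]; T=m["camera_from_world"]
    d=np.linalg.inv(K)@[u,v,1]; d=np.array([d[0],-d[1],-d[2]])
    R=T[:3,:3]; return -R.T@T[:3,3], R.T@d
def onz(n,u,v,z,m=None):
    c,d=ray(n,u,v,m); return (c+d*(z-c[2])/d[2]).round(1)
def two(a,b):  # a=(name,u,v)
    c1,d1=ray(*a); c2,d2=ray(*b); s=np.linalg.lstsq(np.c_[d1,-d2],c2-c1,rcond=None)[0]
    p,q=c1+d1*s[0],c2+d2*s[1]; return ((p+q)/2).round(1), np.linalg.norm(p-q).round(1)
def proj(n,p,m=None):
    m=m or camera_model(n); q=m["camera_from_world"]@np.r_[p,1]; q=m["camera_matrix"]@[q[0],-q[1],-q[2]]; return (q[:2]/q[2]).round(1)
def crop(im,x0,y0,x1,y1,s,path):
    cv2.imwrite(path,cv2.resize(im[y0:y1,x0:x1,::-1],None,fx=s,fy=s,interpolation=cv2.INTER_CUBIC))
def blobs(mask,amin=8):
    n,l,st,c=cv2.connectedComponentsWithStats(mask.astype(np.uint8)); return [(c[i].round(1).tolist(),st[i].tolist()) for i in range(1,n) if st[i][4]>=amin]
E
python3 - <<'E'
from h import *
t=cv2.imread('pics/top0.png')[:,:,::-1]; s=cv2.imread('pics/scene0.png')[:,:,::-1]
a=cv2.resize(t[170:240,75:215],None,fx=5,fy=5,interpolation=cv2.INTER_CUBIC)[:,:700]
b=cv2.resize(s[125:215,280:390],None,fx=6,fy=6,interpolation=cv2.INTER_CUBIC)
cv2.imwrite('pics/c1.png',a[:,:,::-1]); cv2.imwrite('pics/c2.png',b[:,:,::-1])
crop(t,220,180,450,290,3,'pics/c3.png')
# board: light wood
hsv=cv2.cvtColor(t,cv2.COLOR_RGB2HSV)
for p in [(318,240),(280,225),(300,205),(235,266),(150,250)]: print(p,t[p[1],p[0]],hsv[p[1],p[0]])
E
```

```text
(318, 240) [200 168 123] [ 18  98 200]
(280, 225) [222 206 156] [ 23  76 222]
(300, 205) [201 159 115] [ 15 109 201]
(235, 266) [210 166 119] [ 15 111 210]
(150, 250) [176 128  84] [ 14 133 176]
```

View pics/c1.png

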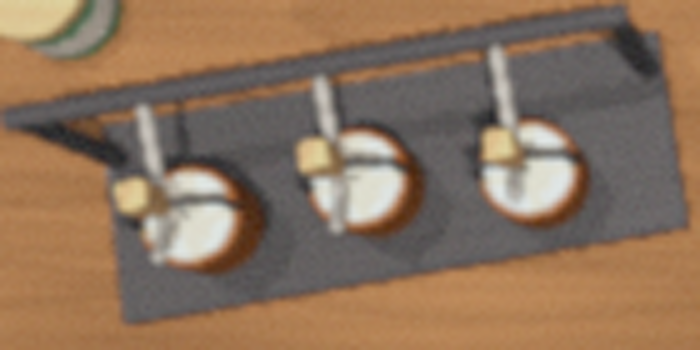

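View pics/c2.png

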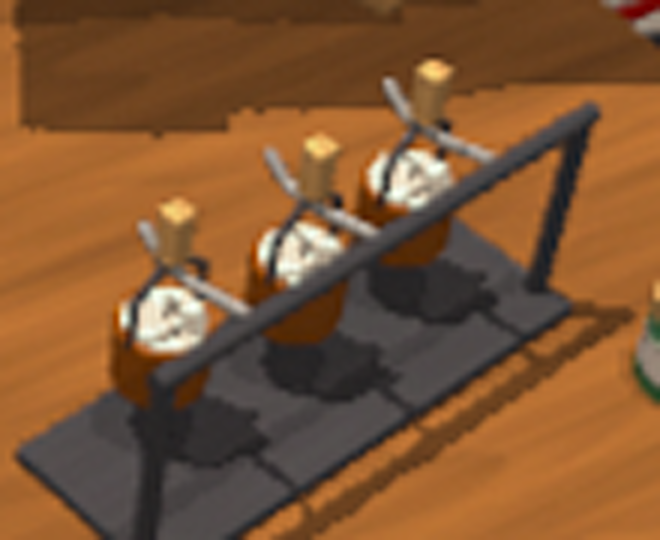

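View pics/c3.png

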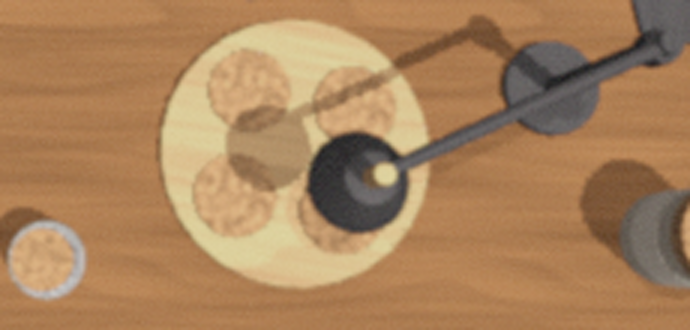

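```bash
python3 - <<'E'
from h import *
t=cv2.imread('pics/top0.png')[:,:,::-1]; s=cv2.imread('pics/scene0.png')[:,:,::-1]
hsv=cv2.cvtColor(t,cv2.COLOR_RGB2HSV)
# board outer contour via convex hull of pale pixels, points cast to z=16, circle fit
m=((hsv[...,2]>190)&(hsv[...,1]<100)&(hsv[...,0]>16)).astype(np.uint8); m[:180]=0;m[280:]=0;m[:,:268]=0;m[:,370:]=0
m=cv2.morphologyEx(m,cv2.MORPH_OPEN,np.ones((3,3)))
c=np.vstack(cv2.findContours(m,0,1)[0]); h=cv2.convexHull(c)[:,0]
P=np.array([onz('top',u,v,16)[:2] for u,v in h+0.0])
for _ in range(4):
    A=np.c_[2*P,np.ones(len(P))]; x=np.linalg.lstsq(A,(P**2).sum(1),rcond=None)[0]; r=np.sqrt(x[2]+x[:2]@x[:2]); e=abs(np.hypot(*(P-x[:2]).T)-r); P=P[e<3]
print('board',x[:2].round(1),r.round(1),len(P))
for u,v in [(248,90),(354,105),(234,195),(340,212)]: print('coaster',onz('top',220+u/3,180+v/3,22))
print('jar',onz('top',234.7,265.7,101), 'sc',onz('scene',245,163,101))
g1=[(101.6,208.6),(139,201),(175,199.2)];g2=[(352.3,136.5),(333.5,149.5),(309.5,160.2)]
for a,b in zip(g1,g2): print('grip',two(('top',*a),('scene',*b)),onz('top',*a,191),onz('scene',*b,191))
for a in [(190,216),(360,180),(530,170)]: print('wax',onz('top',75+a[0]/5,170+a[1]/5,96))
# crossbar ends
print('bar',onz('top',75+5/5,170+118/5,157),onz('top',75+625/5,170+15/5,157))
print('knob',onz('top',348.3,238,315),'sc',onz('scene',167,156,315),two(('top',348.3,238),('scene',167,156)))
print('axis',onz('top',438.3,195,270),'base',onz('top',403.7,209.3,10),onz('scene',120,273,10),onz('scene',96,226,270))
print('amber',onz('top',245,154,85),onz('top',276,143,85),'carton',onz('top',321,161,45))
E
```

```text
board [ 537.8 -185.6] 138.1 39
coaster [ 599.5 -138.3   22. ]
coaster [ 584.7 -248.2   22. ]
coaster [ 490.5 -122.6   22. ]
coaster [ 474.1 -230.9   22. ]
jar [425.8  67.5 101. ] sc [433.3  72.1 101. ]
grip (array([575.5, 427.1, 189.8]), np.float64(2.5)) [574.8 425.4 191. ] [576.7 427.5 191. ]
grip (array([598.3, 329.1, 187.5]), np.float64(5.9)) [596.5 325.3 191. ] [601.6 329.7 191. ]
grip (array([603.6, 230.1, 186.6]), np.float64(3.1)) [602.2 227.7 191. ] [607.5 228.9 191. ]
wax [574.9 428.3  96. ]
wax [597.1 329.3  96. ]
wax [603.9 229.2  96. ]
bar [621.6 514.  157. ] [683.6 167.1 157. ]
knob [ 492.3 -209.   315. ] sc [ 499.7 -209.1  315. ] (array([ 493.1, -209.1,  309.6]), np.float64(2.3))
axis [ 604.9 -447.9  270. ] base [ 606.1 -458.1   10. ] [ 606.9 -456.3   10. ] [ 620.2 -454.8  270. ]
amber [761.   42.5  85. ] [796.5 -51.8  85. ] carton [ 751.7 -194.7   45. ]
```

servo_tool([
  [0, 0, 0.09, 0, 0, 0, 0.2],
  [0, 0, 0.09, 0, 0, 0, 0.2],
  [0, 0, 0.09, 0, 0, 0, 0.2],
  [0, 0, 0.09, 0, 0, 0, 0.2],
  [0.04, -0.08, 0, 0, 0, -0.024, 0.2],
  [0.04, -0.08, 0, 0, 0, -0.024, 0.2],
  [0.04, -0.08, 0, 0, 0, -0.024, 0.2],
  [0.04, -0.08, 0, 0, 0, -0.024, 0.2],
  [0.04, -0.08, 0, 0, 0, -0.024, 0.2],
  [0.04, -0.08, 0, 0, 0, -0.024, 0.2],
  [0.04, -0.08, 0, 0, 0, -0.024, 0.2],
  [0.04, -0.08, 0, 0, 0, -0.024, 0.2],
  [0.04, -0.08, 0, 0, 0, -0.024, 0.2],
  [0.04, -0.08, 0, 0, 0, -0.024, 0.2],
  [0, -0.08, 0, 0, 0, -0.024, 0.2],
  [0, -0.08, 0, 0, 0, -0.024, 0.2],
  [0, -0.08, 0, 0, 0, -0.024, 0.2],
  [0, -0.08, 0, 0, 0, -0.024, 0.2],
  [0, -0.08, 0, 0, 0, -0.024, 0.2],
  [0, -0.08, 0, 0, 0, -0.024, 0.2],
])

```text
time: 2.1
tool_pos: [516.4, -17.4, 381.9]
orientation: [0.512, 0.859, -0.0, -0.0]
contact_force: [1.2, -0.4, 1.0]
gripper_width: 54.5
gripper_force: 0.0
```

servo_tool([
  [-0.008, -0.077, 0, 0, 0, 0, 0.2],
  [-0.008, -0.077, 0, 0, 0, 0, 0.2],
  [-0.008, -0.077, 0, 0, 0, 0, 0.2],
  [-0.008, -0.077, 0, 0, 0, 0, 0.2],
  [-0.008, -0.076, 0, 0, 0, 0, 0.2],
  [0, 0, 0, 0, 0, 0, 0.2],
  [0, 0, 0, 0, 0, 0, 0.2],
])

```text
time: 2.8
tool_pos: [496.6, -208.2, 381.6]
orientation: [0.512, 0.859, 0.0, -0.0]
contact_force: [0.8, -0.5, 0.1]
gripper_width: 54.8
gripper_force: 0.0
```

```bash
python3 - <<'E'
from h import *
o=observe(); print(o['time'],o['tool_pos'].round(1),o['orientation'].round(3)); m=camera_model('wrist')
im=get_image('wrist'); cv2.imwrite('pics/w1.png',im[:,:,::-1]); np.save('pics/w1.npy',m,allow_pickle=True)
print(proj('wrist',[494,-209,315],m),proj('wrist',[606,-456,268],m)); T=m['camera_from_world']; print((-T[:3,:3].T@T[:3,3]).round(0))
E
```

```text
2.8 [ 496.6 -208.2  381.6] [ 0.512  0.859  0.    -0.   ]
[255.1 203.4] [241.  393.8]
[ 460. -143.  564.]
```

View pics/w1.png

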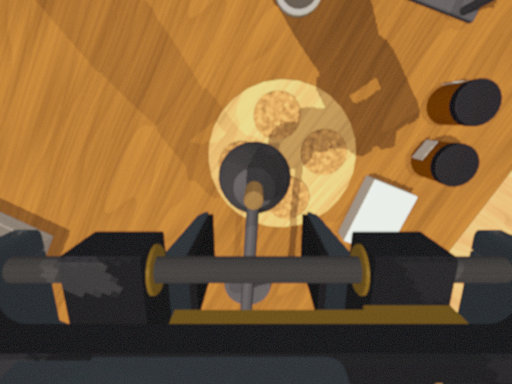

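servo_tool([
  [0, 0, -0.044, 0, 0, 0, 0.2],
  [0, 0, -0.044, 0, 0, 0, 0.2],
  [0, 0, -0.044, 0, 0, 0, 0.2],
  [0, 0, -0.043, 0, 0, 0, 0.2],
  [0, 0, 0, 0, 0, 0, -1],
  [0, 0, 0, 0, 0, 0, -1],
  [0, 0, 0, 0, 0, 0, -1],
  [0, 0, 0, 0, 0, 0, -1],
  [0, 0, 0, 0, 0, 0, -1],
  [0, 0, 0, 0, 0, 0, -1],
], force=12)

```text
time: 3.85
tool_pos: [497.2, -208.0, 295.3]
orientation: [0.511, 0.859, 0.0, 0.001]
contact_force: [-1.0, 0.2, 5.6]
gripper_width: 17.6
gripper_force: 12.0
```

```bash
python3 -c "
import numpy as np
a=1.984+.05*np.arange(21);p=274*np.c_[np.cos(a),np.sin(a)]/500
q=np.round(p,3);print([[round(float(x),3) for x in d]+[0,0,0,.032,-1] for d in np.diff(q,axis=0)]);print(p[-1]*500+[607.3,-458.9])"
```

```text
[[-0.025, -0.012, 0, 0, 0, 0.032, -1], [-0.024, -0.013, 0, 0, 0, 0.032, -1], [-0.024, -0.014, 0, 0, 0, 0.032, -1], [-0.022, -0.015, 0, 0, 0, 0.032, -1], [-0.022, -0.016, 0, 0, 0, 0.032, -1], [-0.022, -0.018, 0, 0, 0, 0.032, -1], [-0.02, -0.018, 0, 0, 0, 0.032, -1], [-0.019, -0.019, 0, 0, 0, 0.032, -1], [-0.018, -0.021, 0, 0, 0, 0.032, -1], [-0.018, -0.021, 0, 0, 0, 0.032, -1], [-0.016, -0.022, 0, 0, 0, 0.032, -1], [-0.015, -0.023, 0, 0, 0, 0.032, -1], [-0.014, -0.024, 0, 0, 0, 0.032, -1], [-0.013, -0.024, 0, 0, 0, 0.032, -1], [-0.011, -0.025, 0, 0, 0, 0.032, -1], [-0.01, -0.025, 0, 0, 0, 0.032, -1], [-0.009, -0.026, 0, 0, 0, 0.032, -1], [-0.008, -0.026, 0, 0, 0, 0.032, -1], [-0.006, -0.027, 0, 0, 0, 0.032, -1], [-0.005, -0.027, 0, 0, 0, 0.032, -1]]
[ 336.69541993 -415.89812512]
```

servo_tool([
  [-0.025, -0.012, 0, 0, 0, 0.032, -1],
  [-0.024, -0.013, 0, 0, 0, 0.032, -1],
  [-0.024, -0.014, 0, 0, 0, 0.032, -1],
  [-0.022, -0.015, 0, 0, 0, 0.032, -1],
  [-0.022, -0.016, 0, 0, 0, 0.032, -1],
  [-0.022, -0.018, 0, 0, 0, 0.032, -1],
  [-0.02, -0.018, 0, 0, 0, 0.032, -1],
  [-0.019, -0.019, 0, 0, 0, 0.032, -1],
  [-0.018, -0.021, 0, 0, 0, 0.032, -1],
  [-0.018, -0.021, 0, 0, 0, 0.032, -1],
  [-0.016, -0.022, 0, 0, 0, 0.032, -1],
  [-0.015, -0.023, 0, 0, 0, 0.032, -1],
  [-0.014, -0.024, 0, 0, 0, 0.032, -1],
  [-0.013, -0.024, 0, 0, 0, 0.032, -1],
  [-0.011, -0.025, 0, 0, 0, 0.032, -1],
  [-0.01, -0.025, 0, 0, 0, 0.032, -1],
  [-0.009, -0.026, 0, 0, 0, 0.032, -1],
  [-0.008, -0.026, 0, 0, 0, 0.032, -1],
  [-0.006, -0.027, 0, 0, 0, 0.032, -1],
  [-0.005, -0.027, 0, 0, 0, 0.032, -1],
])

```text
time: 5.85
tool_pos: [336.8, -416.7, 295.4]
orientation: [0.033, 0.999, -0.0, 0.001]
contact_force: [5.0, 1.2, 4.2]
gripper_width: 17.2
gripper_force: 12.0
```

servo_tool([
  [0, 0, 0, 0, 0, 0, 0.2],
  [0, 0, 0, 0, 0, 0, 0.2],
  [0, 0, 0, 0, 0, 0, 0.2],
  [0, 0, 0, 0, 0, 0, 0.2],
  [0, 0, 0.05, 0, 0, 0, 0.2],
  [0, 0, 0.09, 0, 0, 0, 1],
  [0, 0, 0.07, 0, 0, 0, 1],
  [0.048, 0.083, 0, 0, 0, 0.026, 1],
  [0.048, 0.083, 0, 0, 0, 0.026, 1],
  [0.048, 0.083, 0, 0, 0, 0.026, 1],
  [0.048, 0.083, 0, 0, 0, 0.026, 1],
  [0.048, 0.083, 0, 0, 0, 0.026, 1],
  [0.048, 0.083, 0, 0, 0, 0.026, 1],
  [-0.016, 0.079, 0, 0, 0, 0, 1],
  [-0.016, 0.079, 0, 0, 0, 0, 1],
  [-0.016, 0.079, 0, 0, 0, 0, 1],
  [-0.016, 0.079, 0, 0, 0, 0, 1],
  [-0.016, 0.079, 0, 0, 0, 0, 1],
  [-0.016, 0.079, 0, 0, 0, 0, 1],
  [0, 0, 0, 0, 0, 0, 1],
])

```text
time: 7.85
tool_pos: [431.2, 73.6, 399.6]
orientation: [-0.09, 0.996, 0.0, 0.0]
contact_force: [-0.3, -0.2, 0.9]
gripper_width: 91.3
gripper_force: 0.0
```

```bash
python3 - <<'E'
from h import *
m=np.load('pics/w1.npy',allow_pickle=True).item()
for p in [(277,114),(324,152),(288,197)]: print('w1 coaster',onz('wrist',*p,22,m))
o=observe(); print(o['time'],o['tool_pos'].round(1),o['orientation'].round(3)); m=camera_model('wrist')
w=get_image('wrist'); t=get_image('top'); s=get_image('scene'); print(proj('wrist',[428,68,101],m))
for n,i in zip('wts',(w,t,s)): cv2.imwrite(f'pics/{n}2.png',i[:,:,::-1])
np.save('pics/w2.npy',m,allow_pickle=True)
a=cv2.resize(t[150:300,190:420],None,fx=2.2,fy=2.2); a=cv2.resize(a,(512,334))
cv2.imwrite('pics/v2.png',np.vstack([cv2.resize(w,(400,300)),cv2.resize(a,(400,261))])[:,:,::-1])
E
```

```text
w1 coaster [ 488.8 -120.2   22. ]
w1 coaster [ 598.9 -137.8   22. ]
w1 coaster [ 583.4 -244.7   22. ]
7.85 [431.2  73.6 399.6] [-0.09   0.996  0.     0.   ]
[253.8 161.2]
```

View pics/v2.png

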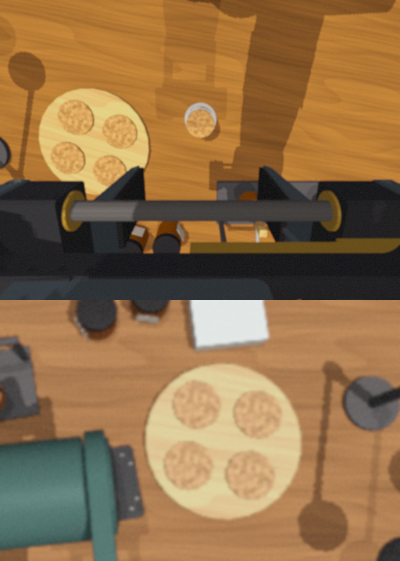

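```bash
python3 - <<'E'
from h import *
def cork(im,box,z,n,m=None,lo=(8,70,120),hi=(16,150,235)):
    return
t=cv2.imread('pics/t2.png')[:,:,::-1]; w=cv2.imread('pics/w2.png')[:,:,::-1]; mw=np.load('pics/w2.npy',allow_pickle=True).item()
def fit(P):
    A=np.c_[2*P,np.ones(len(P))]
    for _ in range(4):
        A=np.c_[2*P,np.ones(len(P))]; x=np.linalg.lstsq(A,(P**2).sum(1),rcond=None)[0]; r=np.sqrt(x[2]+x[:2]@x[:2]); e=abs(np.hypot(*(P-x[:2]).T)-r); P=P[e<4]
    return x[:2].round(1),r.round(1),len(P)
for n,im,m in (('top',t,camera_model('top')),('wrist',w,mw)):
    hsv=cv2.cvtColor(np.ascontiguousarray(im),cv2.COLOR_RGB2HSV).astype(int); c=proj(n,[537,-185,16],m)
    for p in [(600,-139),(584,-248),(491,-123),(475,-232)]:
        u,v=proj(n,[*p,22],m).astype(int); print(n,p,(u,v),hsv[v,u],end=' ')
        R=26 if n=='top' else 34; sub=hsv[v-R:v+R,u-R:u+R]
        pale=((sub[...,0]>=18)).astype(np.uint8); pale=cv2.medianBlur(pale,5)
        mk=1-pale; k,l,st,ce=cv2.connectedComponentsWithStats(mk,connectivity=4); i=l[R,R]
        if i==0: print('x');continue
        cc=max(cv2.findContours((l==i).astype(np.uint8),0,1)[0],key=cv2.contourArea)[:,0]; P=np.array([onz(n,*(q+[u-R,v-R]),22,m)[:2] for q in cc]); print(fit(P))
    z=hsv[int(c[1]),int(c[0])]; print('board col',z)
u,v=proj('wrist',[428,68,101],mw).astype(int); crop(w,u-40,v-40,u+40,v+40,6,'pics/j.png'); print(u,v)
hsv=cv2.cvtColor(np.ascontiguousarray(w),cv2.COLOR_RGB2HSV).astype(int)
sub=hsv[v-40:v+40,u-40:u+40]; grey=(sub[...,1]<70).astype(np.uint8); b=blobs(grey,60); print(b)
cc=np.vstack(cv2.findContours(grey,0,1)[0])[:,0]; print(hsv[v,u-40:u+40:4,:2].tolist())
E
```

```text
top (600, -139) (np.int64(302), np.int64(209)) [ 16 108 213] (array([ 600.5, -138.4]), np.float64(40.6), 74)
top (584, -248) (np.int64(338), np.int64(215)) [ 16 108 213] (array([ 583.7, -247.5]), np.float64(40.4), 73)
top (491, -123) (np.int64(298), np.int64(244)) [ 16 107 215] (array([ 492. , -122.5]), np.float64(40.3), 75)
top (475, -232) (np.int64(333), np.int64(250)) [ 16 105 213] (array([ 475.5, -231.2]), np.float64(41.0), 77)
board col [ 22  80 224]
wrist (600, -139) (np.int64(139), np.int64(219)) [ 18 151 216] (array([ 597.8, -135.8]), np.float64(28.5), 62)
wrist (584, -248) (np.int64(85), np.int64(203)) [ 18 145 222] x
wrist (491, -123) (np.int64(152), np.int64(169)) [ 18 146 223] (array([ 488.2, -122.7]), np.float64(31.1), 43)
wrist (475, -232) (np.int64(95), np.int64(151)) [ 17 145 223] (array([ 472.5, -230.6]), np.float64(28.5), 46)
board col [ 22 115 228]
253 161
[([43.9, 20.0], [24, 11, 40, 28, 381])]
[[16, 186], [16, 179], [16, 178], [16, 180], [16, 178], [16, 183], [16, 144], [17, 152], [17, 152], [16, 146], [17, 149], [17, 156], [17, 153], [17, 147], [17, 150], [16, 126], [15, 184], [16, 185], [16, 179], [17, 181]]
```

View pics/j.png

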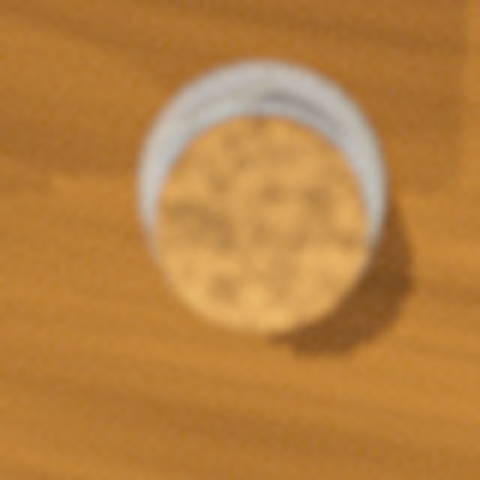

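```bash
python3 - <<'E'
from h import *
mw=np.load('pics/w2.npy',allow_pickle=True).item()
print(onz('wrist',257,158,101,mw), onz('wrist',213+158/6,158,101,mw),onz('wrist',213+370/6,158,101,mw))
t=cv2.imread('pics/t2.png'); s=cv2.imread('pics/s2.png')
crop(cv2.imread('pics/s2.png')[:,:,::-1],210,140,280,200,8,'pics/j2.png')
# jar lid in scene: predicted pixel from wrist
print(proj('scene',onz('wrist',257,158,101,mw)),proj('scene',[428,68,101]))
E
```

```text
[421.8  72.3 101. ] [427.   43.5 101. ] [416.5 101.1 101. ]
[243.7 161.1] [243.3 162.5]
```

View pics/j2.png

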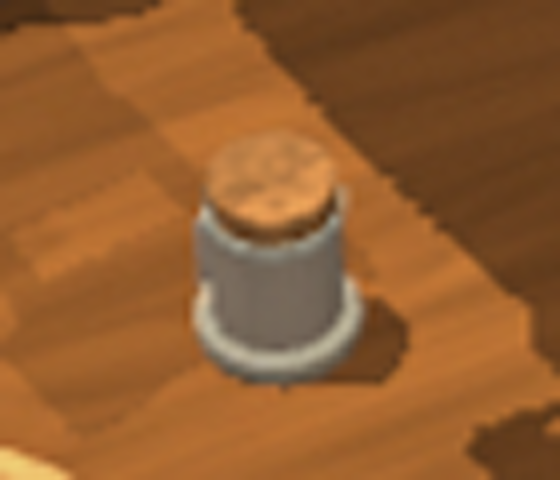

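servo_tool([
  [-0.013, -0.007, -0.03, 0, 0, 0, 1],
  [0, 0, -0.08, 0, 0, 0, 1],
  [0, 0, -0.09, 0, 0, 0, 1],
  [0, 0, -0.09, 0, 0, 0, 1],
  [0, 0, -0.09, 0, 0, 0, 1],
  [0, 0, -0.09, 0, 0, 0, 1],
  [0, 0, -0.06, 0, 0, 0, 1],
  [0, 0, 0, 0, 0, 0, 1],
])

```text
time: 8.8
tool_pos: [422.4, 65.2, 130.6]
orientation: [-0.088, 0.996, -0.0, -0.004]
contact_force: [-0.1, 0.4, 0.1]
gripper_width: 91.0
gripper_force: 0.0
```

servo_tool([
  [0, 0, 0, 0, 0, 0, 1],
  [0, 0, 0, 0, 0, 0, 1],
  [0, 0, 0, 0, 0, 0, 1],
])

```text
time: 9.1
tool_pos: [426.9, 66.6, 136.1]
orientation: [-0.088, 0.996, 0.0, 0.001]
contact_force: [-0.1, 0.3, -0.2]
gripper_width: 91.1
gripper_force: 0.0
```

```bash
cat >> h.py <<'E'
def fitc(P,tol=3):
    for _ in range(5):
        A=np.c_[2*P,np.ones(len(P))]; x=np.linalg.lstsq(A,(P**2).sum(1),rcond=None)[0]; r=np.sqrt(x[2]+x[:2]@x[:2]); P=P[abs(np.hypot(*(P-x[:2]).T)-r)<tol]
    return x[:2].round(1),r.round(1),len(P)
E
python3 - <<'E'
from h import *
o=observe(); print(o['tool_pos'].round(1),o['orientation'].round(3)); m=camera_model('wrist'); w=get_image('wrist')
hsv=cv2.cvtColor(w,cv2.COLOR_RGB2HSV).astype(int)
u,v=proj('wrist',[424,70,101],m).astype(int); print(u,v,hsv[v,u])
for r in range(v-80,v+90,10): print(r,hsv[r,u].tolist(),end=' ')
print()
for c in range(u-120,u+120,12): print(c,hsv[v,c].tolist(),end=' ')
cv2.imwrite('pics/w3.png',w[:,:,::-1]);np.save('pics/w3.npy',m,allow_pickle=True)
E
```

```text
[426.9  66.6 136.1] [-0.088  0.996  0.     0.001]
261 212 [ 17 148 201]
132 [16, 181, 165] 142 [16, 180, 181] 152 [15, 21, 196] 162 [17, 41, 166] 172 [16, 157, 158] 182 [18, 147, 219] 192 [18, 145, 222] 202 [17, 150, 208] 212 [17, 148, 201] 222 [16, 157, 166] 232 [17, 149, 216] 242 [17, 157, 169] 252 [14, 182, 125] 262 [24, 20, 63] 272 [0, 14, 72] 282 [12, 110, 102] 292 [16, 179, 185] 
141 [16, 150, 117] 153 [17, 189, 186] 165 [16, 177, 193] 177 [11, 118, 123] 189 [16, 181, 197] 201 [16, 177, 197] 213 [16, 180, 191] 225 [16, 174, 182] 237 [17, 158, 197] 249 [16, 154, 180] 261 [17, 148, 201] 273 [17, 147, 215] 285 [17, 150, 208] 297 [15, 157, 145] 309 [14, 172, 126] 321 [15, 183, 128] 333 [15, 190, 129] 345 [14, 171, 137] 357 [15, 181, 134] 369 [15, 184, 136]
```

View pics/w3.png

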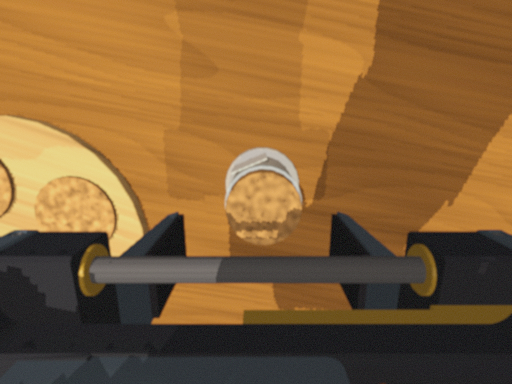

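```bash
python3 - <<'E'
from h import *
m=np.load('pics/w3.npy',allow_pickle=True).item(); w=cv2.imread('pics/w3.png')[:,:,::-1]
hsv=cv2.cvtColor(np.ascontiguousarray(w),cv2.COLOR_RGB2HSV).astype(int)
print(onz('wrist',264,207,101,m),onz('wrist',225,207,101,m),onz('wrist',303,207,101,m),onz('wrist',264,170,101,m),onz('wrist',264,245,101,m))
# board coasters seen
print(onz('wrist',75,208,22,m))
E
```

```text
[419.3  71.3 101. ] [424.7  41.2 101. ] [413.9 101.4 101. ] [390.4  66.  101. ] [451.1  77.2 101. ]
[ 480.2 -121.3   22. ]
```

servo_tool([
  [-0.007, 0.007, 0, 0, 0, 0, 1],
  [0, 0, 0, 0, 0, 0, 1],
  [0, 0, -0.04, 0, 0, 0, 1],
  [0, 0, -0.04, 0, 0, 0, 1],
  [0, 0, -0.04, 0, 0, 0, 1],
  [0, 0, -0.03, 0, 0, 0, 1],
  [0, 0, -0.014, 0, 0, 0, 1],
  [0, 0, 0, 0, 0, 0, 1],
  [0, 0, 0, 0, 0, 0, 1],
])

```text
time: 10.05
tool_pos: [422.7, 70.3, 53.0]
orientation: [-0.089, 0.996, -0.0, 0.0]
contact_force: [0.2, 0.6, 0.0]
gripper_width: 91.3
gripper_force: 0.0
```

servo_tool([
  [0, 0, 0, 0, 0, 0, -1],
  [0, 0, 0, 0, 0, 0, -1],
  [0, 0, 0, 0, 0, 0, -1],
  [0, 0, 0, 0, 0, 0, -1],
  [0, 0, 0, 0, 0, 0, -1],
  [0, 0, 0, 0, 0, 0, -1],
], force=25)

```text
time: 10.65
tool_pos: [422.6, 70.2, 52.8]
orientation: [-0.089, 0.996, 0.0, 0.0]
contact_force: [-1.0, 0.6, 6.6]
gripper_width: 63.3
gripper_force: 25.0
```

servo_tool([
  [0, 0, 0.03, 0, 0, 0, -1],
  [0, 0, 0.05, 0, 0, 0, -1],
  [0, 0, 0.04, 0, 0, 0, -1],
  [0.01, -0.02, 0, 0, 0, 0, -1],
  [0.02, -0.05, 0, 0, 0, 0, -1],
  [0.02, -0.06, 0, 0, 0, 0, -1],
  [0.02, -0.06, 0, 0, 0, 0, -1],
  [0.02, -0.06, 0, 0, 0, 0, -1],
  [0.02, -0.06, 0, 0, 0, 0, -1],
  [0.02, -0.05, 0, 0, 0, 0, -1],
  [0.007, -0.025, 0, 0, 0, 0, -1],
  [0, 0, 0, 0, 0, 0, -1],
  [0, 0, 0, 0, 0, 0, -1],
  [0, 0, 0, 0, 0, 0, -1],
])

```text
time: 12.05
tool_pos: [490.2, -121.4, 112.1]
orientation: [-0.089, 0.996, 0.0, -0.0]
contact_force: [0.5, 0.2, -3.7]
gripper_width: 63.0
gripper_force: 25.0
```

```bash
python3 - <<'E'
from h import *
o=observe(); print(o['tool_pos'].round(1),o['orientation'].round(3)); m=camera_model('wrist'); w=get_image('wrist'); np.save('pics/w4.npy',m,allow_pickle=True)
t=get_image('top'); s=get_image('scene')
u,v=proj('scene',[491,-122,150]).astype(int); u2,v2=proj('wrist',[491,-122,150],m).astype(int); print(u,v,u2,v2)
f=lambda im,u,v,d:cv2.resize(im[max(0,v-d):v+d,max(0,u-d):u+d],(390,390))
cv2.imwrite('pics/v4.png',np.hstack([f(s,u,v,48),f(w,u2,v2,100)])[:,:,::-1])
E
```

```text
[ 490.2 -121.4  112.1] [-0.089  0.996  0.    -0.   ]
199 182 254 259
```

View pics/v4.png

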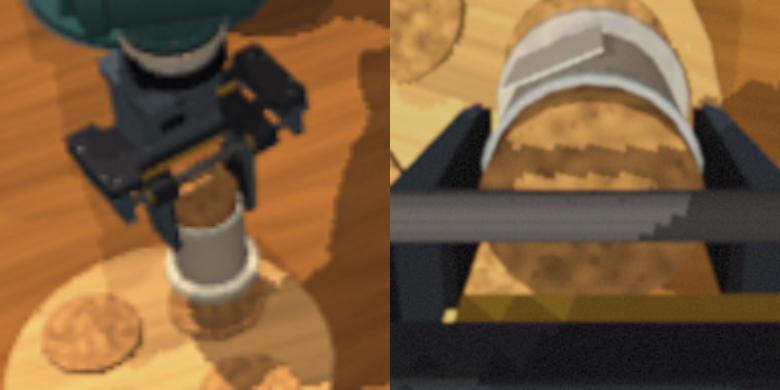

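```bash
python3 - <<'E'
from h import *
m=np.load('pics/w4.npy',allow_pickle=True).item()
for a in [(593,189),(482,189),(705,189),(593,85),(593,293)]: print(onz('wrist',(a[0]-390)/1.95+154,a[1]/1.95+159,160,m))
# coaster under jar top arc visible ; C3 left? 
E
```

```text
[ 483.5 -121.5  160. ]
[ 488.6 -149.9  160. ]
[478.3 -92.8 160. ]
[ 455.7 -126.5  160. ]
[ 514.4 -115.9  160. ]
```

servo_tool([
  [0.009, -0.001, -0.02, 0, 0, 0, -1],
  [0, 0, -0.03, 0, 0, 0, -1],
  [0, 0, -0.012, 0, 0, 0, -1],
  [0, 0, -0.006, 0, 0, 0, -1],
  [0, 0, 0, 0, 0, 0, -1],
  [0, 0, 0, 0, 0, 0, -1],
])

```text
time: 12.8
tool_pos: [495.6, -122.9, 78.8]
orientation: [-0.089, 0.996, -0.0, 0.0]
contact_force: [0.4, -0.0, -3.6]
gripper_width: 63.4
gripper_force: 25.0
```

```bash
python3 - <<'E'
from h import *
o=observe(); print(o['tool_pos'].round(1),o['contact_force'].round(1)); m=camera_model('wrist'); w=get_image('wrist'); np.save('pics/w5.npy',m,allow_pickle=True)
s=get_image('scene'); cv2.imwrite('pics/w5.png',w[:,:,::-1]); cv2.imwrite('pics/s5.png',s[:,:,::-1])
u,v=proj('scene',[491,-122,40]).astype(int); u2,v2=proj('wrist',[491,-122,40],m).astype(int); print(u,v,u2,v2)
f=lambda im,u,v,d:cv2.resize(im[v-d:v+d,u-d:u+d],(390,390),interpolation=cv2.INTER_CUBIC)
cv2.imwrite('pics/v5.png',np.hstack([f(s,u,v,30),f(w,u2,v2,75)])[:,:,::-1])
E
```

```text
[ 495.6 -122.9   78.8] [ 0.4 -0.  -3.6]
203 203 258 208
```

View pics/v5.png

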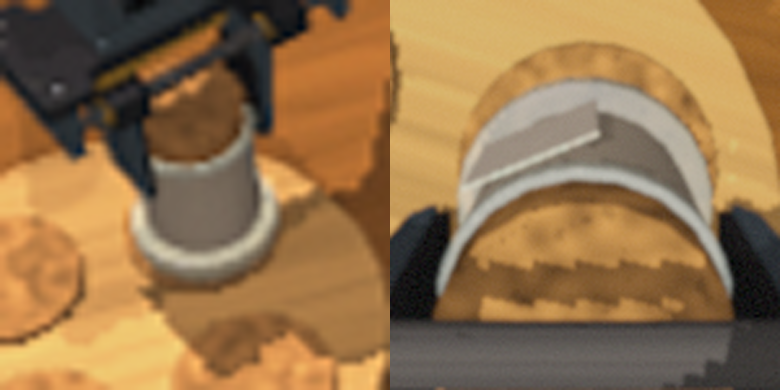

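```bash
python3 - <<'E'
from h import *
m=np.load('pics/w5.npy',allow_pickle=True).item()
g=lambda c,r,z:onz('wrist',183+(c-390)/2.6,133+r/2.6,z,m)
print('coaster apex',g(590,42,22),'foot apex',g(588,78,40),g(588,78,26))
for n,P,z in (('coaster',[(460,150),(475,110),(510,72),(550,49),(590,42),(630,47),(670,68),(700,105),(715,140)],22),('foot',[(458,185),(470,150),(500,108),(545,83),(588,78),(630,84),(675,110),(700,148),(712,190)],40)):
    Q=np.array([g(*p,z)[:2] for p in P]); print(n,fitc(Q,5))
f=lambda c,r,z:onz('scene',173+c/6.5,173+r/6.5,z)
print('scene foot L/R',f(131,225,40),f(280,225,40),f(205,280,26))
E
```

```text
coaster apex [ 446.4 -128.7   22. ] foot apex [ 455.  -127.9   40. ] [ 457.1 -127.5   26. ]
coaster (array([ 488.3, -121.4]), np.float64(42.4), 9)
foot (array([ 493.3, -121.8]), np.float64(39.1), 9)
scene foot L/R [ 490.9 -161.1   40. ] [528.6 -90.1  40. ] [ 533.5 -137.2   26. ]
```

servo_tool([
  [-0.011, 0, 0, 0, 0, 0, -1],
  [0, 0, 0, 0, 0, 0, -1],
  [0, 0, 0, 0, 0, 0, -1],
  [0, 0, 0, 0, 0, 0, -1],
])

```text
time: 13.3
tool_pos: [490.0, -122.9, 78.7]
orientation: [-0.089, 0.996, -0.0, 0.0]
contact_force: [1.2, -0.6, -2.7]
gripper_width: 63.3
gripper_force: 25.0
```

```bash
python3 - <<'E'
from h import *
o=observe(); print(o['tool_pos'].round(1),o['contact_force'].round(1)); m=camera_model('wrist'); w=get_image('wrist')
hsv=cv2.cvtColor(w,cv2.COLOR_RGB2HSV).astype(int)
C,F=[],[]
b=cv2.GaussianBlur(hsv[...,1].astype(np.float32),(3,3),0); hh=hsv[...,0]
for c in range(215,310,6):
    col=b[:,c]; foot=next((r for r in range(100,240) if col[r]<45),None)   # first grey row (glass)
    if foot is None: continue
    # board->coaster: hue drop from >=20 to <=18, scanning up from foot
    r=foot-3
    while r>80 and np.median(hh[r-2:r+1,c])<20: r-=1
    C.append((c,r));F.append((c,foot))
print(list(zip([x[0] for x in C],[x[1] for x in C],[x[1] for x in F])))
print('coaster',fitc(np.array([onz('wrist',*p,22,m)[:2] for p in C]),3))
for z in(26,33,40): print('foot',z,fitc(np.array([onz('wrist',*p,z,m)[:2] for p in F]),3))
E
```

```text
[ 490.  -122.9   78.7] [ 1.2 -0.6 -2.7]
[(215, 163, 192), (221, 165, 182), (227, 166, 175), (233, 161, 171), (239, 159, 168), (245, 156, 166), (251, 143, 165), (257, 146, 165), (263, 146, 165), (269, 143, 166), (275, 147, 167), (281, 147, 171), (287, 151, 175), (293, 156, 180), (299, 155, 189), (305, 156, 205)]
coaster (array([ 474.6, -119.6]), np.float64(39.2), 11)
foot 26 (array([ 492.1, -121.4]), np.float64(39.8), 16)
foot 33 (array([ 489.8, -121.8]), np.float64(38.6), 16)
foot 40 (array([ 487.6, -122.2]), np.float64(37.4), 16)
```

```bash
python3 - <<'E'
from h import *
m=camera_model('wrist'); w=get_image('wrist'); cv2.imwrite('pics/w6.png',w[:,:,::-1])
lab=cv2.cvtColor(w,cv2.COLOR_RGB2HSV).astype(int)
for c in (230,257,284): print(c,[(r,*lab[r,c].tolist()) for r in range(134,172,2)])
u=[proj('wrist',[488.3+43*np.cos(a),-121.4+43*np.sin(a),22],m).tolist() for a in (3.32,2.9,3.74)]; print(u)
E
```

```text
230 [(134, 19, 130, 218), (136, 19, 132, 218), (138, 19, 133, 217), (140, 19, 133, 217), (142, 19, 127, 218), (144, 20, 132, 218), (146, 20, 127, 219), (148, 20, 131, 218), (150, 20, 127, 218), (152, 20, 127, 218), (154, 20, 127, 219), (156, 20, 129, 217), (158, 20, 127, 217), (160, 19, 132, 217), (162, 20, 135, 211), (164, 18, 143, 187), (166, 17, 153, 190), (168, 17, 153, 197), (170, 16, 115, 179)]
257 [(134, 20, 132, 217), (136, 20, 130, 218), (138, 19, 130, 218), (140, 19, 135, 217), (142, 20, 132, 217), (144, 19, 130, 217), (146, 19, 132, 218), (148, 19, 131, 218), (150, 19, 134, 219), (152, 19, 136, 218), (154, 19, 131, 214), (156, 17, 150, 178), (158, 16, 155, 187), (160, 16, 155, 181), (162, 17, 120, 162), (164, 17, 40, 158), (166, 17, 22, 185), (168, 21, 26, 185), (170, 17, 25, 185)]
284 [(134, 19, 135, 217), (136, 19, 134, 217), (138, 19, 130, 218), (140, 19, 133, 218), (142, 19, 132, 217), (144, 20, 130, 217), (146, 20, 126, 218), (148, 20, 132, 217), (150, 20, 133, 216), (152, 20, 131, 218), (154, 19, 133, 218), (156, 18, 133, 220), (158, 18, 133, 218), (160, 19, 133, 218), (162, 19, 135, 211), (164, 18, 149, 192), (166, 17, 147, 211), (168, 17, 146, 204), (170, 15, 103, 159)]
[[258.4, 155.4], [279.7, 159.9], [237.2, 160.0]]
```

```bash
python3 - <<'E'
from h import *
m=camera_model('wrist'); w=cv2.imread('pics/w6.png')[:,:,::-1]
h=cv2.cvtColor(np.ascontiguousarray(w),cv2.COLOR_RGB2HSV).astype(int)
C=[];F=[]
for c in range(212,308,4):
    f=next((r for r in range(140,235) if h[r,c,1]<70),None); r=next((r for r in range(140,235) if h[r,c,2]<207 ),None)
    if r and f: C.append((c,r-.3)); F.append((c,f-.5))
print([(a[0],a[1],b[1]) for a,b in zip(C,F)])
for z in (16,19,22): print('coaster',z,fitc(np.array([onz('wrist',*p,z,m)[:2] for p in C]),2))
for z in (26,28): print('foot',z,fitc(np.array([onz('wrist',*p,z,m)[:2] for p in F]),2))
E
```

```text
[(212, 182.7, 193.5), (216, 176.7, 185.5), (220, 170.7, 180.5), (224, 167.7, 176.5), (228, 163.7, 172.5), (232, 161.7, 170.5), (236, 159.7, 167.5), (240, 157.7, 166.5), (244, 156.7, 165.5), (248, 155.7, 164.5), (252, 154.7, 163.5), (256, 154.7, 163.5), (260, 154.7, 163.5), (264, 155.7, 163.5), (268, 155.7, 164.5), (272, 156.7, 165.5), (276, 158.7, 166.5), (280, 159.7, 168.5), (284, 162.7, 170.5), (288, 164.7, 173.5), (292, 168.7, 177.5), (296, 172.7, 181.5), (300, 139.7, 188.5), (304, 139.7, 195.5)]
coaster 16 (array([ 492.9, -122.1]), np.float64(46.4), 4)
coaster 19 (array([ 491.9, -122.3]), np.float64(45.8), 4)
coaster 22 (array([ 491.9, -122.4]), np.float64(46.0), 4)
foot 26 (array([ 492.4, -121.5]), np.float64(41.1), 24)
foot 28 (array([ 491.7, -121.6]), np.float64(40.7), 24)
```

```bash
cat >> h.py <<'E'
from scipy.optimize import least_squares
def fixr(P,r):
    s=least_squares(lambda x:np.hypot(*(P-x).T)-r,P.mean(0)+[r*.5,0],loss='soft_l1'); return s.x.round(1),np.abs(s.fun).mean().round(2)
E
python3 - <<'E'
from h import *
m=camera_model('wrist')
C=[(212,182.7),(216,176.7),(220,170.7),(224,167.7),(228,163.7),(232,161.7),(236,159.7),(240,157.7),(244,156.7),(248,155.7),(252,154.7),(256,154.7),(260,154.7),(264,155.7),(268,155.7),(272,156.7),(276,158.7),(280,159.7),(284,162.7),(288,164.7),(292,168.7),(296,172.7)]
F=[193.5,185.5,180.5,176.5,172.5,170.5,167.5,166.5,165.5,164.5,163.5,163.5,163.5,163.5,164.5,165.5,166.5,168.5,170.5,173.5,177.5,181.5]
for z in (16,19,22):
    P=np.array([onz('wrist',*p,z,m)[:2] for p in C]); print('coaster',z,fixr(P,43),fitc(P,5))
P=np.array([onz('wrist',p[0],f,26,m)[:2] for p,f in zip(C,F)]); print('foot',fixr(P,40),fitc(P,5))
E
```

```text
coaster 16 (array([ 488.7, -122.4]), np.float64(0.2)) (array([ 489.1, -122.2]), np.float64(43.4), 22)
coaster 19 (array([ 488.3, -122.4]), np.float64(0.2)) (array([ 488.2, -122.4]), np.float64(42.9), 22)
coaster 22 (array([ 488. , -122.4]), np.float64(0.22)) (array([ 487.3, -122.6]), np.float64(42.3), 22)
foot (array([ 491.2, -121.8]), np.float64(0.25)) (array([ 492.4, -121.5]), np.float64(41.1), 22)
```

servo_tool([
  [-0.005, -0.001, 0, 0, 0, 0, -1],
  [0, 0, -0.002, 0, 0, 0, -1],
  [0, 0, -0.002, 0, 0, 0, -1],
  [0, 0, -0.002, 0, 0, 0, -1],
  [0, 0, -0.001, 0, 0, 0, -1],
  [0, 0, 0, 0, 0, 0, -1],
  [0, 0, 0, 0, 0, 0, -1],
])

```text
time: 14.1
tool_pos: [487.4, -123.3, 75.0]
orientation: [-0.089, 0.996, 0.0, -0.0]
contact_force: [0.9, 0.4, -3.8]
gripper_width: 63.5
gripper_force: 25.0
```

servo_tool([
  [0, 0, -0.001, 0, 0, 0, -1],
  [0, 0, 0, 0, 0, 0, -1],
  [0, 0, -0.001, 0, 0, 0, -1],
  [0, 0, 0, 0, 0, 0, -1],
])

```text
time: 14.5
tool_pos: [487.6, -123.3, 74.7]
orientation: [-0.089, 0.996, 0.0, -0.0]
contact_force: [-5.7, 2.4, 15.1]
gripper_width: 63.4
gripper_force: 25.0
```

servo_tool([
  [0, 0, 0.001, 0, 0, 0, -1],
  [0, 0, 0, 0, 0, 0, 0.8],
  [0, 0, 0, 0, 0, 0, 0.8],
  [0, 0, 0, 0, 0, 0, 0.8],
  [0, 0, 0, 0, 0, 0, 0.8],
  [0, 0, 0.02, 0, 0, 0, 0.9],
  [0, 0, 0.06, 0, 0, 0, 0.9],
  [0, 0, 0.08, 0, 0, 0, 0.9],
  [0, 0, 0.08, 0, 0, 0, 0.9],
  [0, 0, 0.08, 0, 0, 0, 0.9],
  [0, 0, 0.08, 0, 0, 0, 0.9],
  [0, 0, 0.05, 0, 0, 0, 0.9],
  [0, 0, 0, 0, 0, 0, 0.9],
  [0, 0, 0, 0, 0, 0, 0.9],
])

```text
time: 15.9
tool_pos: [487.3, -123.3, 300.0]
orientation: [-0.089, 0.996, -0.0, 0.001]
contact_force: [0.2, -0.1, -0.6]
gripper_width: 86.9
gripper_force: 0.0
```

servo_tool([
  [0.01, 0.03, 0, 0, 0, 0, 0.1],
  [0.028, 0.084, 0, 0, 0, 0, 0.1],
  [0.028, 0.084, 0, 0, 0, 0, 0.1],
  [0.028, 0.084, 0, 0, 0, 0, 0.1],
  [0.028, 0.084, 0, 0, 0, 0, 0.1],
  [0.028, 0.084, 0, 0, 0, 0, 0.1],
  [0.028, 0.084, 0, 0, 0, 0, 0.1],
  [0.028, 0.084, 0, 0, 0, 0, 0.1],
  [0.026, 0.084, 0, 0, 0, 0, 0.1],
  [0, 0, 0, 0, 0, 0, 0.1],
  [0, 0, 0, 0, 0, 0, 0.1],
  [0, 0, 0, 0, 0, 0, 0.1],
  [0, 0, 0, 0, 0, 0, 0.1],
])

```text
time: 17.2
tool_pos: [603.0, 226.6, 299.2]
orientation: [-0.088, 0.996, -0.0, -0.0]
contact_force: [0.4, 0.4, -0.2]
gripper_width: 50.4
gripper_force: 0.0
```

```bash
python3 - <<'E'
from h import *
o=observe(); print(o['tool_pos'].round(1),o['orientation'].round(3)); m=camera_model('wrist'); w=get_image('wrist'); np.save('pics/w7.npy',m,allow_pickle=True)
cv2.imwrite('pics/w7.png',w[:,:,::-1])
h=cv2.cvtColor(w,cv2.COLOR_RGB2HSV).astype(int)
for p in [(575.5,427),(598,328),(604,229)]: print(p,proj('wrist',[*p,191],m),proj('wrist',[*p,154],m),proj('wrist',[*p,96],m))
u,v=proj('wrist',[604,229,191],m).astype(int)
for r in range(v-24,v+40,4): print(r,[h[r,c].tolist() for c in range(u-16,u+20,8)])
E
```

```text
[603.  226.6 299.2] [-0.088  0.996 -0.    -0.   ]
(575.5, 427) [451.  199.7] [430.5 191. ] [405.9 180.6]
(598, 328) [353.1 204.1] [343. 195.] [330.8 184. ]
(604, 229) [258.7 193.5] [258.6 185.5] [258.4 175.8]
169 [[15, 58, 232], [27, 22, 247], [21, 24, 180], [24, 28, 215], [27, 22, 248]]
173 [[26, 23, 240], [27, 22, 248], [21, 28, 181], [20, 37, 188], [27, 21, 247]]
177 [[24, 33, 164], [26, 23, 249], [18, 52, 177], [17, 53, 182], [27, 22, 249]]
181 [[4, 18, 97], [27, 23, 124], [18, 140, 175], [18, 143, 164], [10, 16, 94]]
185 [[15, 180, 201], [48, 6, 219], [20, 122, 240], [18, 132, 226], [20, 35, 210]]
189 [[5, 54, 132], [70, 6, 254], [20, 116, 250], [18, 128, 236], [14, 106, 209]]
193 [[0, 9, 116], [12, 129, 202], [20, 118, 250], [19, 126, 238], [6, 92, 108]]
197 [[8, 10, 106], [0, 5, 105], [19, 125, 240], [20, 121, 239], [170, 11, 71]]
201 [[0, 14, 111], [7, 20, 116], [15, 21, 191], [8, 10, 107], [175, 15, 101]]
205 [[9, 15, 121], [4, 15, 118], [17, 24, 190], [174, 11, 120], [0, 16, 110]]
209 [[0, 15, 120], [8, 17, 122], [16, 26, 166], [170, 13, 117], [167, 15, 117]]
213 [[5, 13, 119], [0, 15, 122], [11, 27, 132], [13, 22, 83], [10, 19, 82]]
217 [[0, 21, 119], [5, 24, 118], [11, 30, 137], [9, 45, 90], [7, 31, 107]]
221 [[17, 177, 206], [17, 180, 211], [12, 73, 161], [15, 180, 156], [16, 183, 159]]
225 [[15, 184, 148], [16, 183, 160], [13, 43, 141], [15, 172, 154], [16, 178, 158]]
229 [[16, 182, 157], [15, 173, 156], [15, 39, 143], [15, 178, 150], [15, 179, 154]]
```

```bash
cat >> h.py <<'E'
def grips(w,m,near,z=191,R=26):
    h=cv2.cvtColor(np.ascontiguousarray(w),cv2.COLOR_RGB2HSV).astype(int); u,v=proj('wrist',[*near,z],m).astype(int)
    mk=((h[...,0]>=17)&(h[...,0]<=22)&(h[...,1]>95)&(h[...,1]<150)&(h[...,2]>215)).astype(np.uint8)
    s=np.zeros_like(mk); s[v-R:v+R,u-R:u+R]=mk[v-R:v+R,u-R:u+R]
    n,l,st,c=cv2.connectedComponentsWithStats(s); i=1+np.argmax(st[1:,4])
    cc=max(cv2.findContours((l==i).astype(np.uint8),0,1)[0],key=cv2.contourArea)
    W=np.array([onz('wrist',*p,z,m)[:2] for p in cc[:,0]+0.0],np.float32); r=cv2.minAreaRect(W)
    return c[i].round(1),onz('wrist',*c[i],z,m),[np.round(x,1).tolist() for x in r],int(st[i,4])
E
python3 - <<'E'
from h import *
w=cv2.imread('pics/w7.png')[:,:,::-1]; m=np.load('pics/w7.npy',allow_pickle=True).item()
for p in [(575.5,427),(598,328),(604,229)]:
    try: print(grips(w,m,p))
    except Exception as e: print(p,e)
E
```

```text
(array([453.4, 197.7]), array([572.9, 428.7, 191. ]), [[572.4, 428.0], [15.1, 16.2], 10.1], 171)
(array([353., 202.]), array([595.7, 327.3, 191. ]), [[595.7, 327.3], [0.0, 0.0], 0.0], 1)
(array([260.9, 191.5]), array([601.5, 230.9, 191. ]), [[601.5, 230.9], [13.9, 14.5], 10.2], 190)
```

servo_tool([
  [-0.001, 0.007, 0, 0, 0, 0, 0.1],
  [0, 0, -0.06, 0, 0, 0, 0.1],
  [0, 0, -0.06, 0, 0, 0, 0.1],
  [0, 0, -0.06, 0, 0, 0, 0.1],
  [0, 0, -0.05, 0, 0, 0, 0.1],
  [0, 0, -0.03, 0, 0, 0, 0.1],
  [0, 0, 0, 0, 0, 0, 0.1],
  [0, 0, 0, 0, 0, 0, -1],
  [0, 0, 0, 0, 0, 0, -1],
  [0, 0, 0, 0, 0, 0, -1],
  [0, 0, 0, 0, 0, 0, -1],
  [0, 0, 0, 0, 0, 0, -1],
  [0, 0, 0, 0, 0, 0, -1],
], force=20)

```text
time: 18.55
tool_pos: [603.2, 231.1, 170.0]
orientation: [-0.089, 0.996, -0.0, 0.0]
contact_force: [1.1, -2.1, 4.5]
gripper_width: 15.7
gripper_force: 20.0
```

servo_tool([
  [0, 0, 0.02, 0, 0, 0, -1],
  [0, 0, 0.026, 0, 0, 0, -1],
  [0, 0, 0, 0, 0, 0, -1],
  [-0.02, -0.0035, 0, 0, 0, 0, -1],
  [-0.03, -0.0055, 0, 0, 0, 0, -1],
  [-0.03, -0.0055, 0, 0, 0, 0, -1],
  [-0.03, -0.0055, 0, 0, 0, 0, -1],
  [-0.03, -0.0055, 0, 0, 0, 0, -1],
  [-0.03, -0.0055, 0, 0, 0, 0, -1],
  [-0.03, -0.0055, 0, 0, 0, 0, -1],
  [-0.02, -0.0035, 0, 0, 0, 0, -1],
  [0, 0, 0, 0, 0, 0, -1],
  [0, 0, 0, 0, 0, 0, -1],
])

```text
time: 19.85
tool_pos: [493.2, 211.3, 192.8]
orientation: [-0.089, 0.996, 0.0, 0.0]
contact_force: [0.7, -0.4, -1.3]
gripper_width: 15.5
gripper_force: 20.0
```

```bash
python3 - <<'E'
from h import *
m=camera_model('wrist'); w=get_image('wrist'); o=observe(); print(o['tool_pos'].round(1)); cv2.imwrite('pics/w8.png',w[:,:,::-1]); np.save('pics/w8.npy',m,allow_pickle=True)
# unviewed; wax disc: white
h=cv2.cvtColor(w,cv2.COLOR_RGB2HSV).astype(int); mk=(h[...,1]<60)&(h[...,2]>200); print(blobs(mk,60)); p=o['tool_pos']
print(proj('wrist',p+[0,0,-116+42],m),proj('wrist',p+[0,0,21],m))
E
```

```text
[493.5 211.3 192.8]
[([1.4, 133.2], [0, 118, 5, 31, 99]), ([249.5, 194.1], [228, 175, 42, 38, 1186]), ([441.6, 299.0], [419, 283, 44, 38, 1127])]
[256.4 201.6] [256.  245.8]
```

servo_tool([
  [0, 0, 0.05, 0, 0, 0, -1],
  [0, 0, 0.07, 0, 0, 0, -1],
  [0.014, -0.04, 0, 0, 0, 0, -1],
  [0.022, -0.07, 0, 0, 0, 0, -1],
  [0.022, -0.08, 0, 0, 0, 0, -1],
  [0.022, -0.08, 0, 0, 0, 0, -1],
  [0.022, -0.08, 0, 0, 0, 0, -1],
  [0.022, -0.08, 0, 0, 0, 0, -1],
  [0.022, -0.08, 0, 0, 0, 0, -1],
  [0.022, -0.08, 0, 0, 0, 0, -1],
  [0.022, -0.07, 0, 0, 0, 0, -1],
  [0.021, -0.038, 0, 0, 0, 0, -1],
  [0, 0, -0.04, 0, 0, 0, -1],
  [0, 0, -0.07, 0, 0, 0, -1],
  [0, 0, -0.07, 0, 0, 0, -1],
  [0, 0, -0.034, 0, 0, 0, -1],
  [0, 0, -0.006, 0, 0, 0, -1],
  [0, 0, 0, 0, 0, 0, -1],
  [0, 0, 0, 0, 0, 0, -1],
])

```text
time: 21.8
tool_pos: [599.5, -138.0, 144.2]
orientation: [-0.089, 0.996, -0.0, 0.001]
contact_force: [-0.5, 0.8, -2.1]
gripper_width: 15.7
gripper_force: 20.0
```

```bash
cat >> h.py <<'E'
def look(name):
    o=observe(); print(o['tool_pos'].round(1),o['contact_force'].round(1)); m=camera_model('wrist'); w=get_image('wrist'); np.save(f'pics/{name}.npy',m,allow_pickle=True); cv2.imwrite(f'pics/{name}.png',w[:,:,::-1]); return o,m,w
E
python3 - <<'E'
from h import *
o,m,w=look('w9'); p=o['tool_pos']; h=cv2.cvtColor(w,cv2.COLOR_RGB2HSV).astype(int)
a=[proj('wrist',[598-43*.984,-138-43*.177,22],m),proj('wrist',[598-30*.984,-138-30*.177,26],m)]; print('pred coaster, pot apex',a)
u=int(a[0][0])
for c in (u-24,u,u+24): print(c,[(r,*h[r,c].tolist()) for r in range(int(a[0][1])-14,int(a[1][1])+24,2)])
E
```

```text
[ 599.5 -138.   144.2] [-0.5  0.8 -2.1]
pred coaster, pot apex [array([256.9, 147.1]), array([256.9, 160.2])]
232 [(133, 19, 137, 210), (135, 18, 137, 203), (137, 19, 139, 208), (139, 19, 133, 214), (141, 19, 135, 212), (143, 19, 135, 213), (145, 19, 135, 214), (147, 19, 136, 213), (149, 19, 139, 213), (151, 19, 139, 208), (153, 18, 135, 204), (155, 18, 150, 189), (157, 17, 150, 190), (159, 16, 154, 187), (161, 16, 156, 183), (163, 16, 151, 179), (165, 16, 157, 179), (167, 17, 158, 176), (169, 16, 157, 172), (171, 16, 163, 174), (173, 16, 166, 155), (175, 16, 196, 122), (177, 15, 230, 104), (179, 16, 255, 127), (181, 17, 255, 168), (183, 17, 255, 177)]
256 [(133, 19, 135, 214), (135, 19, 134, 213), (137, 19, 133, 214), (139, 18, 135, 213), (141, 18, 139, 208), (143, 18, 136, 203), (145, 18, 136, 208), (147, 18, 147, 187), (149, 17, 158, 178), (151, 17, 161, 176), (153, 17, 155, 178), (155, 17, 157, 188), (157, 17, 155, 191), (159, 17, 156, 189), (161, 16, 165, 161), (163, 14, 255, 96), (165, 15, 255, 94), (167, 15, 255, 95), (169, 16, 255, 148), (171, 17, 255, 183), (173, 13, 118, 184), (175, 24, 29, 209), (177, 26, 26, 212), (179, 25, 27, 210), (181, 25, 29, 213), (183, 26, 27, 210)]
280 [(133, 19, 135, 214), (135, 19, 140, 212), (137, 18, 133, 215), (139, 19, 137, 214), (141, 19, 138, 211), (143, 19, 135, 213), (145, 19, 138, 213), (147, 18, 136, 212), (149, 18, 140, 208), (151, 18, 136, 206), (153, 18, 138, 204), (155, 17, 146, 191), (157, 17, 155, 191), (159, 17, 155, 194), (161, 17, 152, 201), (163, 17, 152, 203), (165, 17, 154, 192), (167, 17, 157, 182), (169, 16, 149, 190), (171, 17, 157, 198), (173, 16, 165, 172), (175, 15, 170, 120), (177, 14, 195, 89), (179, 15, 255, 123), (181, 16, 255, 163), (183, 16, 255, 173)]
```

```bash
cat >> h.py <<'E'
def cen(m,w,u,vmin,zpot,zpot_r=30,span=26):
    """wrist-frame centres of coaster and pot underside, from their near arcs (u: middle column)"""
    h=cv2.cvtColor(np.ascontiguousarray(w),cv2.COLOR_RGB2HSV).astype(int); C=[];F=[]
    for c in range(u-36,u+37,3):
        r=next((r for r in range(vmin,vmin+60) if h[r,c,1]>=143 and h[r:r+3,c,2].mean()<199),None)
        f=next((r for r in range(vmin,vmin+70) if h[r,c,1]>=185 and h[r+2,c,1]>200),None)
        if r: C.append((c,r-.5))
        if f and abs(c-u)<=span: F.append((c,f-.5))
    P=np.array([onz('wrist',*p,18,m)[:2] for p in C]); Q=np.array([onz('wrist',*p,zpot,m)[:2] for p in F])
    return fixr(P,43),len(P),fixr(Q,zpot_r),fitc(Q,4)
E
python3 - <<'E'
from h import *
w=cv2.imread('pics/w9.png')[:,:,::-1]; m=np.load('pics/w9.npy',allow_pickle=True).item(); print(cen(m,w,257,138,28))
E
```

```text
((array([ 597.9, -138.2]), np.float64(0.44)), 25, (array([ 599.8, -138.7]), np.float64(0.34)), (array([ 598.3, -138.9]), np.float64(28.7), 17))
```

servo_tool([
  [-0.002, 0, -0.004, 0, 0, 0, -1],
  [0, 0, -0.003, 0, 0, 0, -1],
  [0, 0, -0.002, 0, 0, 0, -1],
  [0, 0, -0.001, 0, 0, 0, -1],
  [0, 0, 0, 0, 0, 0, -1],
  [0, 0, 0, 0, 0, 0, -1],
])

```text
time: 22.45
tool_pos: [598.4, -138.3, 138.8]
orientation: [-0.089, 0.996, -0.0, 0.001]
contact_force: [-1.6, -1.2, 9.5]
gripper_width: 15.7
gripper_force: 20.0
```

servo_tool([
  [0, 0, 0, 0, 0, 0, -0.2],
  [0, 0, 0, 0, 0, 0, 0.1],
  [0, 0, 0, 0, 0, 0, 0.1],
  [0, 0, 0, 0, 0, 0, 0.1],
  [0, 0, 0.03, 0, 0, 0, 0.1],
  [0, 0, 0.08, 0, 0, 0, 0.1],
  [0, 0, 0.09, 0, 0, 0, 0.1],
  [0, 0, 0.09, 0, 0, 0, 0.1],
  [0, 0, 0.04, 0, 0, 0, 0.1],
  [-0.01, 0.04, 0, 0, 0, 0, 0.1],
  [-0.01, 0.09, 0, 0, 0, 0, 0.1],
  [-0.01, 0.09, 0, 0, 0, 0, 0.1],
  [0, 0.09, 0, 0, 0, 0, 0.1],
  [0, 0.09, 0, 0, 0, 0, 0.1],
  [0, 0.09, 0, 0, 0, 0, 0.1],
  [0, 0.09, 0, 0, 0, 0, 0.1],
  [0.01, 0.09, 0, 0, 0, 0, 0.1],
  [0.01, 0.09, 0, 0, 0, 0, 0.1],
  [0.01, 0.09, 0, 0, 0, 0, 0.1],
  [0, 0.08, 0, 0, 0, 0, 0.1],
])

```text
time: 24.45
tool_pos: [596.1, 329.8, 301.7]
orientation: [-0.089, 0.996, -0.0, -0.001]
contact_force: [-0.0, -0.9, 0.5]
gripper_width: 50.3
gripper_force: 0.0
```

servo_tool([
  [0, 0, 0, 0, 0, 0, 0.1],
  [0, 0, 0, 0, 0, 0, 0.1],
  [0, 0, 0, 0, 0, 0, 0.1],
])

```text
time: 24.75
tool_pos: [596.7, 326.7, 302.1]
orientation: [-0.089, 0.996, -0.0, -0.0]
contact_force: [0.9, 0.5, 0.1]
gripper_width: 49.9
gripper_force: 0.0
```

```bash
python3 - <<'E'
from h import *
o,m,w=look('w10')
for p in [(574,428),(597,328)]:
    try: print(grips(w,m,p))
    except Exception as e: print(p,e)
E
```

```text
[596.7 326.7 302.1] [0.9 0.5 0.1]
(array([354.8, 184.2]), array([571. , 425.3, 191. ]), [[572.0, 426.7], [11.6, 8.2], 13.4], 63)
(597, 328) attempt to get argmax of an empty sequence
```

```bash
python3 - <<'E'
from h import *
w=cv2.imread('pics/w10.png')[:,:,::-1]; m=np.load('pics/w10.npy',allow_pickle=True).item()
h=cv2.cvtColor(np.ascontiguousarray(w),cv2.COLOR_RGB2HSV).astype(int)
u,v=proj('wrist',[597,328,191],m).astype(int); print(u,v)
for r in range(v-22,v+14,3): print(r,[h[r,c].tolist() for c in range(u-20,u+21,4)])
E
```

```text
257 192
170 [[8, 16, 131], [15, 139, 227], [30, 18, 255], [29, 20, 255], [30, 20, 255], [29, 22, 240], [13, 29, 141], [20, 40, 186], [19, 36, 193], [18, 37, 194], [19, 38, 195]]
173 [[10, 18, 128], [16, 80, 227], [30, 18, 255], [30, 18, 255], [30, 19, 255], [27, 21, 241], [15, 25, 141], [18, 36, 189], [18, 37, 195], [20, 36, 193], [20, 34, 195]]
176 [[0, 13, 122], [23, 36, 114], [30, 18, 255], [28, 19, 255], [30, 20, 255], [27, 23, 238], [16, 30, 143], [19, 40, 183], [19, 33, 193], [20, 35, 196], [17, 36, 192]]
179 [[176, 17, 108], [4, 20, 91], [26, 23, 222], [27, 24, 238], [30, 15, 245], [17, 122, 155], [17, 138, 155], [17, 144, 149], [19, 36, 170], [20, 42, 135], [18, 32, 97]]
182 [[6, 11, 114], [6, 37, 103], [176, 17, 104], [4, 20, 100], [8, 44, 117], [17, 138, 155], [17, 138, 155], [17, 143, 150], [13, 72, 88], [19, 25, 81], [13, 79, 129]]
185 [[4, 14, 129], [10, 112, 160], [18, 13, 241], [60, 4, 229], [20, 16, 188], [18, 136, 187], [18, 138, 187], [18, 142, 181], [18, 51, 186], [19, 34, 223], [14, 102, 221]]
188 [[12, 11, 115], [0, 22, 117], [13, 109, 219], [0, 0, 255], [60, 4, 
[... 242 characters left out ...]
5, 179, 204], [3, 36, 78]]
194 [[4, 17, 118], [0, 15, 123], [10, 13, 116], [7, 73, 143], [15, 152, 199], [18, 135, 191], [18, 139, 180], [18, 141, 183], [15, 157, 171], [6, 45, 85], [143, 14, 73]]
197 [[0, 12, 126], [8, 8, 128], [10, 12, 126], [9, 14, 127], [12, 48, 142], [18, 132, 182], [17, 109, 188], [17, 131, 185], [13, 85, 141], [6, 11, 116], [15, 18, 84]]
200 [[168, 10, 127], [171, 14, 129], [177, 20, 130], [173, 16, 130], [176, 16, 128], [13, 24, 150], [18, 19, 233], [3, 17, 132], [5, 12, 126], [176, 14, 128], [170, 9, 83]]
203 [[0, 12, 126], [170, 12, 126], [5, 12, 128], [0, 12, 127], [9, 14, 127], [11, 23, 155], [15, 20, 235], [6, 19, 135], [8, 16, 128], [170, 12, 128], [0, 12, 83]]
```

servo_tool([
  [0.001, 0.008, 0, 0, 0, 0, 0.1],
  [0, 0, -0.06, 0, 0, 0, 0.1],
  [0, 0, -0.06, 0, 0, 0, 0.1],
  [0, 0, -0.06, 0, 0, 0, 0.1],
  [0, 0, -0.05, 0, 0, 0, 0.1],
  [0, 0, -0.034, 0, 0, 0, 0.1],
  [0, 0, 0, 0, 0, 0, 0.1],
  [0, 0, 0, 0, 0, 0, -1],
  [0, 0, 0, 0, 0, 0, -1],
  [0, 0, 0, 0, 0, 0, -1],
  [0, 0, 0, 0, 0, 0, -1],
  [0, 0, 0, 0, 0, 0, -1],
  [0, 0, 0, 0, 0, 0, -1],
])

```text
time: 26.1
tool_pos: [598.2, 331.3, 171.0]
orientation: [-0.089, 0.996, 0.0, 0.0]
contact_force: [-0.2, -0.2, 3.2]
gripper_width: 15.6
gripper_force: 20.0
```

servo_tool([
  [0, 0, 0.02, 0, 0, 0, -1],
  [0, 0, 0.026, 0, 0, 0, -1],
  [0, 0, 0, 0, 0, 0, -1],
  [-0.02, -0.0035, 0, 0, 0, 0, -1],
  [-0.03, -0.0055, 0, 0, 0, 0, -1],
  [-0.03, -0.0055, 0, 0, 0, 0, -1],
  [-0.03, -0.0055, 0, 0, 0, 0, -1],
  [-0.03, -0.0055, 0, 0, 0, 0, -1],
  [-0.03, -0.0055, 0, 0, 0, 0, -1],
  [-0.03, -0.0055, 0, 0, 0, 0, -1],
  [-0.02, -0.0035, 0, 0, 0, 0, -1],
  [0, 0, 0, 0, 0, 0, -1],
  [0, 0, 0.06, 0, 0, 0, -1],
  [0, 0, 0.08, 0, 0, 0, -1],
  [0, 0, 0.07, 0, 0, 0, -1],
  [0, 0, 0, 0, 0, 0, -1],
])

```text
time: 27.7
tool_pos: [490.3, 312.5, 303.8]
orientation: [-0.089, 0.996, 0.002, 0.004]
contact_force: [1.3, -0.0, -1.6]
gripper_width: 15.2
gripper_force: 20.0
```

servo_tool([
  [0.008, -0.04, 0, 0, 0, 0, -1],
  [0.014, -0.082, 0, 0, 0, 0, -1],
  [0.014, -0.082, 0, 0, 0, 0, -1],
  [0.014, -0.082, 0, 0, 0, 0, -1],
  [0.014, -0.082, 0, 0, 0, 0, -1],
  [0.014, -0.082, 0, 0, 0, 0, -1],
  [0.014, -0.082, 0, 0, 0, 0, -1],
  [0.014, -0.082, 0, 0, 0, 0, -1],
  [0.014, -0.082, 0, 0, 0, 0, -1],
  [0.014, -0.082, 0, 0, 0, 0, -1],
  [0.014, -0.082, 0, 0, 0, 0, -1],
  [0.014, -0.082, 0, 0, 0, 0, -1],
  [0.014, -0.082, 0, 0, 0, 0, -1],
  [0.008, -0.06, 0, 0, 0, 0, -1],
  [0.004, -0.034, 0, 0, 0, 0, -1],
  [0, 0, 0, 0, 0, 0, -1],
  [0, 0, 0, 0, 0, 0, -1],
  [0, 0, 0, 0, 0, 0, -1],
])

```text
time: 29.5
tool_pos: [581.8, -246.7, 298.3]
orientation: [-0.089, 0.996, 0.0, -0.0]
contact_force: [0.0, 0.2, -1.2]
gripper_width: 15.5
gripper_force: 20.0
```

servo_tool([
  [0, 0, -0.04, 0, 0, 0, -1],
  [0, 0, -0.07, 0, 0, 0, -1],
  [0, 0, -0.08, 0, 0, 0, -1],
  [0, 0, -0.07, 0, 0, 0, -1],
  [0, 0, -0.034, 0, 0, 0, -1],
  [0, 0, -0.014, 0, 0, 0, -1],
  [0, 0, 0, 0, 0, 0, -1],
  [0, 0, 0, 0, 0, 0, -1],
  [0, 0, 0, 0, 0, 0, -1],
])

```text
time: 30.4
tool_pos: [582.8, -248.2, 146.2]
orientation: [-0.089, 0.996, -0.001, 0.001]
contact_force: [-0.6, -0.7, -0.6]
gripper_width: 15.4
gripper_force: 20.0
```

```bash
python3 - <<'E'
from h import *
o,m,w=look('w11'); p=o['tool_pos']
a=[proj('wrist',[582-43*.984,-247-43*.177,22],m),proj('wrist',[582-30*.984,-247-30*.177,27],m)]; print(a)
print(cen(m,w,int(a[0][0]),int(a[0][1])-9,p[2]-117))
E
```

```text
[ 582.8 -248.2  146.2] [-0.6 -0.7 -0.6]
[array([257.9, 147.8]), array([258. , 160.9])]
((array([ 581.5, -247.5]), np.float64(0.37)), 25, (array([ 581.8, -246.1]), np.float64(0.25)), (array([ 580.9, -246.4]), np.float64(29.2), 17))
```

servo_tool([
  [0, -0.001, -0.004, 0, 0, 0, -1],
  [0, 0, -0.004, 0, 0, 0, -1],
  [0, 0, -0.003, 0, 0, 0, -1],
  [0, 0, -0.002, 0, 0, 0, -1],
  [0, 0, 0, 0, 0, 0, -1],
  [0, 0, 0, 0, 0, 0, -1],
])

```text
time: 31.05
tool_pos: [583.3, -248.7, 140.0]
orientation: [-0.089, 0.996, -0.001, 0.001]
contact_force: [-2.3, 3.7, 17.6]
gripper_width: 15.7
gripper_force: 20.1
```

servo_tool([
  [0, 0, 0.001, 0, 0, 0, -1],
  [0, 0, 0, 0, 0, 0, -0.2],
  [0, 0, 0, 0, 0, 0, 0.1],
  [0, 0, 0, 0, 0, 0, 0.1],
  [0, 0, 0, 0, 0, 0, 0.1],
  [0, 0, 0.03, 0, 0, 0, 0.1],
  [0, 0, 0.08, 0, 0, 0, 0.1],
  [0, 0, 0.09, 0, 0, 0, 0.1],
  [0, 0, 0.09, 0, 0, 0, 0.1],
  [0, 0, 0.04, 0, 0, 0, 0.1],
  [0, 0, 0, 0, 0, 0, 0.1],
])

```text
time: 32.15
tool_pos: [583.3, -249.0, 308.4]
orientation: [-0.089, 0.996, -0.002, 0.003]
contact_force: [-0.5, -0.2, -0.1]
gripper_width: 50.7
gripper_force: 0.0
```

servo_tool([
  [-0.002, 0.04, 0, 0, 0, 0, 0.1],
  [-0.002, 0.085, 0, 0, 0, 0, 0.1],
  [-0.002, 0.085, 0, 0, 0, 0, 0.1],
  [-0.002, 0.085, 0, 0, 0, 0, 0.1],
  [-0.001, 0.085, 0, 0, 0, 0, 0.1],
  [-0.001, 0.085, 0, 0, 0, 0, 0.1],
  [-0.001, 0.085, 0, 0, 0, 0, 0.1],
  [-0.001, 0.085, 0, 0, 0, 0, 0.1],
  [-0.001, 0.085, 0, 0, 0, 0, 0.1],
  [-0.001, 0.085, 0, 0, 0, 0, 0.1],
  [-0.001, 0.085, 0, 0, 0, 0, 0.1],
  [-0.001, 0.085, 0, 0, 0, 0, 0.1],
  [-0.001, 0.085, 0, 0, 0, 0, 0.1],
  [-0.001, 0.085, 0, 0, 0, 0, 0.1],
  [-0.001, 0.085, 0, 0, 0, 0, 0.1],
  [0, 0.085, 0, 0, 0, 0, 0.1],
  [0, 0.035, 0, 0, 0, 0, 0.1],
  [0, 0, 0, 0, 0, 0, 0.1],
  [0, 0, 0, 0, 0, 0, 0.1],
  [0, 0, 0, 0, 0, 0, 0.1],
])

```text
time: 34.15
tool_pos: [572.2, 425.4, 303.2]
orientation: [-0.088, 0.996, -0.0, -0.0]
contact_force: [-0.1, -0.3, 0.5]
gripper_width: 50.2
gripper_force: 0.0
```

```bash
python3 - <<'E'
from h import *
o,m,w=look('w12'); print(o['orientation'].round(3))
h=cv2.cvtColor(w,cv2.COLOR_RGB2HSV).astype(int); u,v=proj('wrist',[573,428,191],m).astype(int)
mk=((h[...,0]>=16)&(h[...,0]<=22)&(h[...,1]>95)&(h[...,1]<150)&(h[...,2]>140)); s=np.zeros(mk.shape,np.uint8); s[v-26:v+26,u-26:u+26]=mk[v-26:v+26,u-26:u+26]
for b in blobs(s,20): print(b,onz('wrist',*b[0],191,m))
try: print(grips(w,m,(573,428)))
except Exception as e: print(e)
E
```

```text
[572.2 425.4 303.2] [-0.1 -0.3  0.5]
[-0.088  0.996 -0.    -0.   ]
([259.8, 188.8], [253, 178, 15, 21, 271]) [569.  428.2 191. ]
attempt to get argmax of an empty sequence
```

servo_tool([
  [0.003, 0.006, 0, 0, 0, 0, 0.1],
  [0, 0, -0.06, 0, 0, 0, 0.1],
  [0, 0, -0.06, 0, 0, 0, 0.1],
  [0, 0, -0.06, 0, 0, 0, 0.1],
  [0, 0, -0.05, 0, 0, 0, 0.1],
  [0, 0, -0.035, 0, 0, 0, 0.1],
  [0, 0, 0, 0, 0, 0, 0.1],
  [0, 0, 0, 0, 0, 0, -1],
  [0, 0, 0, 0, 0, 0, -1],
  [0, 0, 0, 0, 0, 0, -1],
  [0, 0, 0, 0, 0, 0, -1],
  [0, 0, 0, 0, 0, 0, -1],
  [0, 0, 0, 0, 0, 0, -1],
])

```text
time: 35.5
tool_pos: [574.1, 429.8, 171.5]
orientation: [-0.089, 0.996, 0.0, 0.0]
contact_force: [0.2, -0.2, 3.4]
gripper_width: 15.5
gripper_force: 20.0
```

servo_tool([
  [0, 0, 0.02, 0, 0, 0, -1],
  [0, 0, 0.026, 0, 0, 0, -1],
  [0, 0, 0, 0, 0, 0, -1],
  [-0.02, -0.0035, 0, 0, 0, 0, -1],
  [-0.03, -0.0055, 0, 0, 0, 0, -1],
  [-0.03, -0.0055, 0, 0, 0, 0, -1],
  [-0.03, -0.0055, 0, 0, 0, 0, -1],
  [-0.03, -0.0055, 0, 0, 0, 0, -1],
  [-0.03, -0.0055, 0, 0, 0, 0, -1],
  [-0.03, -0.0055, 0, 0, 0, 0, -1],
  [-0.02, -0.0035, 0, 0, 0, 0, -1],
  [0, 0, 0, 0, 0, 0, -1],
  [0, 0, 0.06, 0, 0, 0, -1],
  [0, 0, 0.08, 0, 0, 0, -1],
  [0, 0, 0.07, 0, 0, 0, -1],
  [0, 0, 0, 0, 0, 0, -1],
  [0, 0, 0, 0, 0, 0, -1],
])

```text
time: 37.2
tool_pos: [464.4, 409.9, 299.6]
orientation: [-0.088, 0.996, 0.0, 0.001]
contact_force: [-0.4, 0.3, -1.9]
gripper_width: 16.0
gripper_force: 20.0
```

servo_tool([
  [0.004, -0.04, 0, 0, 0, 0, -1],
  [0.004, -0.082, 0, 0, 0, 0, -1],
  [0.004, -0.082, 0, 0, 0, 0, -1],
  [0.004, -0.082, 0, 0, 0, 0, -1],
  [0.004, -0.082, 0, 0, 0, 0, -1],
  [0, -0.082, 0, 0, 0, 0, -1],
  [0, -0.082, 0, 0, 0, 0, -1],
  [0, -0.082, 0, 0, 0, 0, -1],
  [0, -0.082, 0, 0, 0, 0, -1],
  [0, -0.082, 0, 0, 0, 0, -1],
  [0, -0.082, 0, 0, 0, 0, -1],
  [0, -0.082, 0, 0, 0, 0, -1],
  [0, -0.082, 0, 0, 0, 0, -1],
  [0, -0.082, 0, 0, 0, 0, -1],
  [0, -0.082, 0, 0, 0, 0, -1],
  [0, -0.06, 0, 0, 0, 0, -1],
  [0, -0.034, 0, 0, 0, 0, -1],
  [0, 0, 0, 0, 0, 0, -1],
  [0, 0, 0, 0, 0, 0, -1],
  [0, 0, 0, 0, 0, 0, -1],
])

```text
time: 39.2
tool_pos: [473.7, -230.3, 298.7]
orientation: [-0.089, 0.996, 0.0, -0.0]
contact_force: [-0.5, 0.1, -0.9]
gripper_width: 15.6
gripper_force: 20.0
```

servo_tool([
  [0, 0, -0.04, 0, 0, 0, -1],
  [0, 0, -0.07, 0, 0, 0, -1],
  [0, 0, -0.08, 0, 0, 0, -1],
  [0, 0, -0.07, 0, 0, 0, -1],
  [0, 0, -0.034, 0, 0, 0, -1],
  [0, 0, -0.01, 0, 0, 0, -1],
  [0, 0, 0, 0, 0, 0, -1],
  [0, 0, 0, 0, 0, 0, -1],
  [0, 0, 0, 0, 0, 0, -1],
])

```text
time: 40.1
tool_pos: [474.6, -231.5, 148.3]
orientation: [-0.089, 0.996, -0.001, 0.001]
contact_force: [-0.7, -1.1, -0.7]
gripper_width: 15.5
gripper_force: 20.0
```

```bash
python3 - <<'E'
from h import *
o,m,w=look('w13'); p=o['tool_pos']
a=[proj('wrist',[473-43*.984,-231-43*.177,22],m),proj('wrist',[473-30*.984,-231-30*.177,27],m)]; print(a)
print(cen(m,w,int(a[0][0]),int(a[0][1])-9,p[2]-117.5))
E
```

```text
[ 474.6 -231.5  148.3] [-0.7 -1.1 -0.7]
[array([257.5, 146.8]), array([257.5, 159.8])]
((array([ 473.2, -231.7]), np.float64(4.44)), 25, (array([ 474.9, -234.6]), np.float64(0.32)), (array([ 474.6, -234.5]), np.float64(29.8), 17))
```

```bash
python3 - <<'E'
from h import *
w=cv2.imread('pics/w13.png')[:,:,::-1]; m=np.load('pics/w13.npy',allow_pickle=True).item()
h=cv2.cvtColor(np.ascontiguousarray(w),cv2.COLOR_RGB2HSV).astype(int); C=[];F=[]
for c in range(221,295,3):
    r=next((r for r in range(137,200) if h[r,c,1]>=143 and h[r:r+3,c,2].mean()<199),0); f=next((r for r in range(137,215) if h[r,c,1]>=185 and h[r+2,c,1]>200),0); C.append((c,r));F.append(f)
print([(*a,b) for a,b in zip(C,F)])
P=np.array([onz('wrist',c,r-.5,18,m)[:2] for c,r in C]); x,_=fixr(P,43)
for _ in range(4):
    k=abs(np.hypot(*(P-x).T)-43)<1.2; x,e=fixr(P[k],43)
print(x,e,k.sum())
o=observe();print(o['tool_pos'].round(1),o['moment'].round(2))
# second look
mm=camera_model('wrist'); w2=get_image('wrist'); print(cen(mm,w2,257,137,o['tool_pos'][2]-117.5)[2:])
E
```

```text
[(221, 137, 0), (224, 137, 187), (227, 137, 181), (230, 158, 174), (233, 158, 171), (236, 164, 168), (239, 151, 166), (242, 152, 165), (245, 161, 163), (248, 147, 163), (251, 148, 162), (254, 147, 162), (257, 147, 162), (260, 147, 162), (263, 147, 163), (266, 147, 165), (269, 149, 166), (272, 150, 169), (275, 151, 172), (278, 171, 176), (281, 155, 180), (284, 157, 186), (287, 161, 0), (290, 164, 0), (293, 178, 0)]
[ 473.  -231.3] 0.33 16
[ 474.5 -231.6  148.2] [ 0.02 -0.   -0.03]
((array([ 474.6, -234.9]), np.float64(0.28)), (array([ 474.6, -234.9]), np.float64(30.0), 17))
```

servo_tool([
  [-0.003, 0.006, -0.004, 0, 0, 0, -1],
  [0, 0, -0.005, 0, 0, 0, -1],
  [0, 0, -0.004, 0, 0, 0, -1],
  [0, 0, -0.002, 0, 0, 0, -1],
  [0, 0, -0.001, 0, 0, 0, -1],
  [0, 0, 0, 0, 0, 0, -1],
  [0, 0, 0, 0, 0, 0, -1],
])

```text
time: 40.9
tool_pos: [473.8, -229.4, 140.4]
orientation: [-0.089, 0.996, -0.001, 0.001]
contact_force: [-1.6, -3.3, 14.5]
gripper_width: 15.8
gripper_force: 20.0
```

servo_tool([
  [0, 0, 0.001, 0, 0, 0, -1],
  [0, 0, 0, 0, 0, 0, -0.3],
  [0, 0, 0, 0, 0, 0, 0.1],
  [0, 0, 0, 0, 0, 0, 0.1],
  [0, 0, 0, 0, 0, 0, 0.1],
  [0, 0, 0.03, 0, 0, 0, 0.1],
  [0, 0, 0.08, 0, 0, 0, 0.1],
  [0, 0, 0.09, 0, 0, 0, 0.1],
  [0, 0, 0.09, 0, 0, 0, 0.1],
  [0, 0, 0.09, 0, 0, 0, 0.1],
  [0, 0, 0.09, 0, 0, 0, 0.1],
  [0, 0, 0.08, 0, 0, 0, 0.1],
  [-0.02, 0.06, 0, 0, 0, 0, 0.1],
  [-0.02, 0.09, 0, 0, 0, 0, 0.1],
  [0, 0.09, 0, 0, 0, 0, 0.1],
  [0, 0.09, 0, 0, 0, 0, 0.1],
  [0, 0.09, 0, 0, 0, 0, 0.1],
  [0, 0.09, 0, 0, 0, 0, 0.1],
  [0, 0, 0, 0, 0, 0, 0.1],
  [0, 0, 0, 0, 0, 0, 0.1],
])

```text
time: 42.9
tool_pos: [452.1, 27.4, 415.4]
orientation: [-0.09, 0.996, -0.0, 0.0]
contact_force: [0.1, -0.6, -0.3]
gripper_width: 50.1
gripper_force: 0.0
```

```bash
python3 - <<'E'
from h import *
print(observe()['tool_pos'].round(1)); t=get_image('top'); s=get_image('scene'); cv2.imwrite('pics/t14.png',t[:,:,::-1]); cv2.imwrite('pics/s14.png',s[:,:,::-1])
a=cv2.resize(t[175:285,262:372],(400,400),interpolation=cv2.INTER_CUBIC); b=cv2.resize(s[160:265,140:245],(400,400),interpolation=cv2.INTER_CUBIC)
cv2.imwrite('pics/v14.png',np.hstack([a,b])[:,:,::-1])
E
```

```text
[452.1  27.4 415.4]
```

View pics/v14.png

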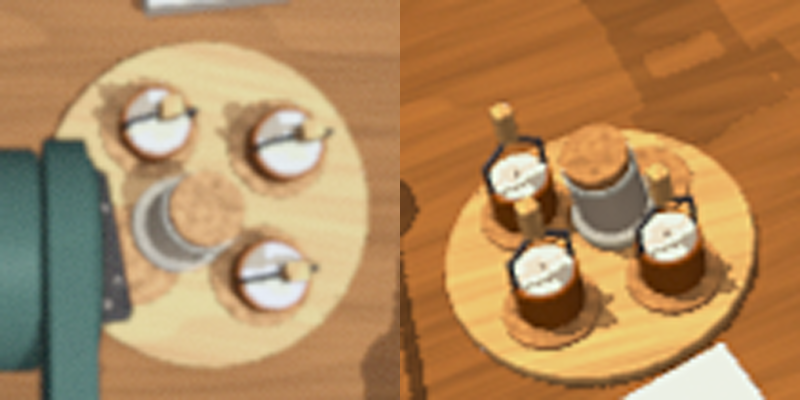

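```bash
python3 - <<'E'
from h import *
f=lambda c,r,z:onz('top',262+c/3.636,175+r/3.636,z); g=lambda c,r,z:onz('scene',140+(c-400)/3.81,160+r/3.81,z)
print('lid top',f(207,208,117),'scene',g(595,153,117),two(('top',262+207/3.636,175+208/3.636),('scene',140+195/3.81,160+153/3.81)))
print('lid L,R',f(170,208,117),f(245,208,117))
print('foot left',f(132,225,16),'bottom',f(180,271,16))
for n,p in (('C0',(157,120)),('C1',(286,145)),('C3',(273,275))): print(n,'wax',f(*p,22+42))
E
```

```text
lid top [ 522.3 -172.4  117. ] scene [ 522.1 -169.6  117. ] (array([ 522.6, -171. ,  118.3]), np.float64(2.5))
lid L,R [ 522.1 -143.4  117. ] [ 522.6 -202.2  117. ]
foot left [ 515.9 -124.4   16. ] bottom [ 477.3 -164.8   16. ]
C0 wax [ 599.7 -140.8   64. ]
C1 wax [ 579.6 -247.3   64. ]
C3 wax [ 472.7 -233.7   64. ]
```

servo_tool([
  [0.027, -0.079, 0, 0, 0, -0.0115, 0.9],
  [0.027, -0.079, 0, 0, 0, -0.0115, 0.9],
  [0.027, -0.079, 0, 0, 0, -0.0115, 0.9],
  [0.027, -0.079, 0, 0, 0, -0.0115, 0.9],
  [0.027, -0.079, 0, 0, 0, -0.0115, 0.9],
  [0, 0, -0.05, 0, 0, 0, 0.9],
  [0, 0, -0.09, 0, 0, 0, 0.9],
  [0, 0, -0.09, 0, 0, 0, 0.9],
  [0, 0, -0.09, 0, 0, 0, 0.9],
  [0, 0, -0.09, 0, 0, 0, 0.9],
  [0, 0, -0.08, 0, 0, 0, 0.9],
  [0, 0, 0, 0, 0, 0, 0.9],
  [0, 0, 0, 0, 0, 0, 0.9],
  [0, 0, 0, 0, 0, 0, 0.9],
])

```text
time: 44.4
tool_pos: [521.1, -171.9, 172.0]
orientation: [-0.043, 0.999, -0.001, 0.001]
contact_force: [0.3, -0.5, 0.3]
gripper_width: 86.7
gripper_force: 0.0
```

```bash
python3 - <<'E'
from h import *
o,m,w=look('w15'); print(o['orientation'].round(3)); h=cv2.cvtColor(w,cv2.COLOR_RGB2HSV).astype(int)
u,v=proj('wrist',[520,-170,117],m).astype(int); print(u,v)
# glass (grey, S<60) extents and lid: S 130-165 region right of it
print('row',[(c,*h[v,c].tolist()) for c in range(u-60,u+64,6)])
print('col',[(r,*h[r,u].tolist()) for r in range(v-90,v+50,6)])
E
```

```text
[ 521.1 -171.9  172. ] [ 0.3 -0.5  0.3]
[-0.043  0.999 -0.001  0.001]
258 206
row [(198, 14, 252, 89), (204, 15, 161, 160), (210, 17, 152, 203), (216, 16, 154, 172), (222, 22, 123, 212), (228, 15, 154, 166), (234, 16, 155, 169), (240, 16, 159, 167), (246, 16, 159, 172), (252, 17, 150, 194), (258, 17, 153, 195), (264, 17, 154, 204), (270, 17, 156, 190), (276, 17, 156, 178), (282, 17, 148, 203), (288, 18, 154, 205), (294, 21, 38, 173), (300, 18, 146, 177), (306, 23, 116, 216), (312, 22, 121, 215), (318, 22, 122, 214)]
col [(116, 24, 108, 215), (122, 20, 128, 216), (128, 19, 133, 218), (134, 18, 137, 211), (140, 20, 129, 215), (146, 17, 71, 182), (152, 21, 32, 186), (158, 16, 41, 157), (164, 16, 54, 133), (170, 17, 54, 137), (176, 17, 154, 187), (182, 17, 150, 194), (188, 16, 152, 181), (194, 17, 154, 194), (200, 17, 158, 177), (206, 17, 153, 195), (212, 17, 152, 173), (218, 15, 159, 122), (224, 15, 148, 121), (230, 16, 155, 166), (236, 15, 162, 131), (242, 14, 250, 99), (248, 16, 255, 118), (254, 16, 255, 173)]
```

servo_tool([
  [0, 0, -0.05, 0, 0, 0, 0.9],
  [0, 0, -0.05, 0, 0, 0, 0.9],
  [0, 0, -0.04, 0, 0, 0, 0.9],
  [0, 0, -0.03, 0, 0, 0, 0.9],
  [0, 0, 0, 0, 0, 0, 0.9],
  [0, 0, 0, 0, 0, 0, 0.9],
])

```text
time: 45.05
tool_pos: [520.5, -171.1, 85.6]
orientation: [-0.044, 0.999, -0.0, 0.0]
contact_force: [0.0, -0.3, 0.4]
gripper_width: 86.8
gripper_force: 0.0
```

servo_tool([
  [0, 0, 0, 0, 0, 0, -1],
  [0, 0, 0, 0, 0, 0, -1],
  [0, 0, 0, 0, 0, 0, -1],
  [0, 0, 0, 0, 0, 0, -1],
  [0, 0, 0, 0, 0, 0, -1],
  [0, 0, 0, 0, 0, 0, -1],
  [0, 0, 0, 0, 0, 0, -1],
], force=30)

```text
time: 45.75
tool_pos: [520.2, -170.7, 85.1]
orientation: [-0.043, 0.999, 0.0, 0.0]
contact_force: [-0.6, 3.4, 7.3]
gripper_width: 63.8
gripper_force: 29.7
```

servo_tool([
  [0, 0, 0.015, 0, 0, 0, -1],
  [0, 0, 0.035, 0, 0, 0, -1],
  [0, 0, 0, 0, 0, 0, -1],
  [-0.016, 0.025, 0, 0, 0, 0, -1],
  [-0.026, 0.04, 0, 0, 0, 0, -1],
  [-0.02, 0.033, 0, 0, 0, 0, -1],
  [0, 0, 0, 0, 0, 0, -1],
  [0, 0, -0.015, 0, 0, 0, -1],
  [0, 0, -0.01, 0, 0, 0, -1],
  [0, 0, 0, 0, 0, 0, -1],
  [0, 0, 0, 0, 0, 0, -1],
  [0, 0, 0, 0, 0, 0, -1],
])

```text
time: 46.95
tool_pos: [489.1, -122.1, 97.0]
orientation: [-0.043, 0.999, 0.0, 0.0]
contact_force: [0.3, -0.1, -3.8]
gripper_width: 63.8
gripper_force: 29.2
```

```bash
cat >> h.py <<'E'
def jarcen(m,w,zf,u=257):
    h=cv2.cvtColor(np.ascontiguousarray(w),cv2.COLOR_RGB2HSV).astype(int); C=[];F=[]
    for c in range(u-45,u+46,4):
        f=next((r for r in range(110,235) if h[r,c,1]<70 and h[r+1,c,1]<70),None)
        if f is None: continue
        r=f-2
        while r>f-26 and not (h[r,c,2]>205 and h[r-1,c,2]>205 and h[r-2,c,2]>205 and h[r,c,1]<140): r-=1
        C.append((c,r+.5)); F.append((c,f-.5))
    print([(a[0],a[1],b[1]) for a,b in zip(C,F)])
    out=[]
    for L,z,R in ((C,17,43),(F,zf,40)):
        P=np.array([onz('wrist',*p,z,m)[:2] for p in L]); x,e=fixr(P,R)
        for _ in range(4):
            k=abs(np.hypot(*(P-x).T)-R)<1.5
            if k.sum()>5: x,e=fixr(P[k],R)
        out.append((x,e,int(k.sum()),fitc(P[k],3)))
    return out
E
python3 - <<'E'
from h import *
o,m,w=look('w16'); print(o['orientation'].round(3))
for x in jarcen(m,w,o['tool_pos'][2]-69+1): print(x)
E
```

```text
[ 489.1 -122.1   97. ] [ 0.3 -0.1 -3.8]
[-0.043  0.999  0.     0.   ]
[(212, 188.5, 213.5), (216, 195.5, 196.5), (220, 170.5, 193.5), (224, 167.5, 188.5), (228, 162.5, 179.5), (232, 173.5, 174.5), (236, 158.5, 169.5), (240, 156.5, 165.5), (244, 155.5, 162.5), (248, 154.5, 160.5), (252, 153.5, 159.5), (256, 153.5, 157.5), (260, 153.5, 156.5), (264, 153.5, 156.5), (268, 154.5, 156.5), (272, 154.5, 156.5), (276, 155.5, 156.5), (280, 156.5, 157.5), (284, 156.5, 158.5), (288, 158.5, 160.5), (292, 160.5, 162.5), (296, 162.5, 164.5), (300, 165.5, 167.5)]
(array([ 487.9, -118.5]), np.float64(0.52), 13, (array([ 485.8, -119.6]), np.float64(40.8), 13))
(array([ 485.6, -112.1]), np.float64(0.27), 20, (array([ 486.8, -111.7]), np.float64(41.2), 20))
```

servo_tool([
  [0, 0, 0.004, -0.036, 0, 0, -1],
  [0, 0, 0.004, -0.037, 0, 0, -1],
  [0, 0, 0, 0, 0, 0, -1],
  [0, 0, 0, 0, 0, 0, -1],
  [0, 0, 0, 0, 0, 0, -1],
])

```text
time: 47.5
tool_pos: [489.0, -121.9, 101.0]
orientation: [-0.043, 0.997, -0.057, -0.002]
contact_force: [0.1, 0.2, -4.0]
gripper_width: 64.2
gripper_force: 29.2
```

```bash
python3 - <<'E'
from h import *
o,m,w=look('w17'); print(o['orientation'].round(3))
u=int(proj('wrist',[448,-126,20],m)[0]); print(u)
for x in jarcen(m,w,o['tool_pos'][2]-69+1,u): print(x)
s=get_image('scene'); cv2.imwrite('pics/s17.png',s[:,:,::-1])
h=cv2.cvtColor(s,cv2.COLOR_RGB2HSV).astype(int)
U=proj('scene',[489,-122,40]).astype(int); print(U)
# grey glass extents per row (body sides)
for r in range(U[1]-20,U[1]+16,2):
    g=np.where((h[r,U[0]-25:U[0]+26,1]<75)&(h[r,U[0]-25:U[0]+26,2]>85))[0]; print(r,(g.min()+U[0]-25,g.max()+U[0]-25,len(g)) if len(g) else None)
E
```

```text
[ 489.  -121.9  101. ] [ 0.1  0.2 -4. ]
[-0.043  0.997 -0.057 -0.002]
266
[(221, 189.5, 192.5), (225, 179.5, 187.5), (229, 171.5, 177.5), (233, 168.5, 172.5), (237, 164.5, 168.5), (241, 161.5, 165.5), (245, 159.5, 162.5), (249, 156.5, 160.5), (253, 155.5, 158.5), (257, 154.5, 157.5), (261, 153.5, 156.5), (265, 153.5, 156.5), (269, 153.5, 156.5), (273, 154.5, 156.5), (277, 154.5, 156.5), (281, 155.5, 157.5), (285, 156.5, 158.5), (289, 158.5, 160.5), (293, 160.5, 162.5), (297, 162.5, 165.5), (301, 165.5, 168.5), (305, 168.5, 172.5), (309, 171.5, 178.5)]
(array([ 488. , -121.3]), np.float64(0.44), 20, (array([ 491.7, -120.4]), np.float64(46.4), 20))
(array([ 485.3, -119. ]), np.float64(0.3), 22, (array([ 487.1, -118.7]), np.float64(41.6), 22))
[203 203]
183 None
185 None
187 (np.int64(210), np.int64(211), 2)
189 (np.int64(210), np.int64(210), 1)
191 (np.int64(209), np.int64(210), 2)
193 (np.int64(207), np.int64(210), 4)
195 (np.int64(195), np.int64(212), 18)
197 (np.int64(194), np.int64(213), 20)
199 (np.int64(193), np.int64(214), 22)
201 (np.int64(193), np.int64(214), 22)
203 (np.int64(193), np.int64(214), 17)
205 (np.int64(194), np.int64(213), 13)
207 (np.int64(195), np.int64(212), 10)
209 (np.int64(197), np.int64(204), 8)
211 None
213 None
215 None
217 (np.int64(205), np.int64(216), 12)
```

servo_tool([
  [0.005, -0.005, 0, 0, 0, 0, -1],
  [0, 0, -0.004, 0, 0, 0, -1],
  [0, 0, -0.004, 0, 0, 0, -1],
  [0, 0, -0.002, 0, 0, 0, -1],
  [0, 0, -0.002, 0, 0, 0, -1],
  [0, 0, 0, 0, 0, 0, -1],
  [0, 0, 0, 0, 0, 0, -1],
])

```text
time: 48.3
tool_pos: [491.4, -124.3, 95.0]
orientation: [-0.043, 0.997, -0.057, -0.002]
contact_force: [0.1, -0.2, -3.8]
gripper_width: 64.0
gripper_force: 29.2
```

servo_tool([
  [0, 0, -0.002, 0, 0, 0, -1],
  [0, 0, 0, 0, 0, 0, -1],
  [0, 0, -0.002, 0, 0, 0, -1],
  [0, 0, 0, 0, 0, 0, -1],
])

```text
time: 48.7
tool_pos: [491.3, -124.3, 92.9]
orientation: [-0.043, 0.997, -0.057, -0.003]
contact_force: [0.1, 0.8, -3.0]
gripper_width: 64.1
gripper_force: 29.2
```

servo_tool([
  [0, 0, -0.002, 0, 0, 0, -1],
  [0, 0, 0, 0, 0, 0, -1],
  [0, 0, 0, 0, 0, 0, -1],
])

```text
time: 49.0
tool_pos: [491.4, -124.3, 92.0]
orientation: [-0.043, 0.997, -0.057, -0.003]
contact_force: [-0.2, -0.5, -3.8]
gripper_width: 63.8
gripper_force: 29.2
```

```bash
python3 - <<'E'
from h import *
o,m,w=look('w18'); print(o['orientation'].round(3),o['moment'].round(2))
u=int(proj('wrist',[448,-126,20],m)[0])
for x in jarcen(m,w,23,u): print(x)
E
```

```text
[ 491.4 -124.3   92. ] [-0.2 -0.5 -3.8]
[-0.043  0.997 -0.057 -0.003] [0.17 0.02 0.01]
[(223, 187.5, 189.5), (227, 176.5, 183.5), (231, 169.5, 175.5), (235, 165.5, 170.5), (239, 162.5, 166.5), (243, 159.5, 163.5), (247, 158.5, 161.5), (251, 155.5, 159.5), (255, 154.5, 158.5), (259, 153.5, 156.5), (263, 152.5, 156.5), (267, 152.5, 156.5), (271, 152.5, 156.5), (275, 152.5, 156.5), (279, 153.5, 157.5), (283, 154.5, 158.5), (287, 156.5, 159.5), (291, 158.5, 161.5), (295, 160.5, 163.5), (299, 163.5, 166.5), (303, 166.5, 170.5), (307, 170.5, 174.5), (311, 175.5, 180.5)]
(array([ 488.5, -122.2]), np.float64(0.3), 23, (array([ 489.8, -121.9]), np.float64(44.2), 23))
(array([ 487.8, -121.3]), np.float64(0.38), 22, (array([ 489.9, -121. ]), np.float64(41.9), 22))
```

servo_tool([
  [0, 0, -0.002, 0, 0, 0, -1],
  [0, 0, 0, 0, 0, 0, -1],
  [0, 0, 0, 0, 0, 0, -1],
])

```text
time: 49.35
tool_pos: [491.4, -124.3, 91.0]
orientation: [-0.043, 0.997, -0.057, -0.003]
contact_force: [0.0, 0.2, -3.1]
gripper_width: 64.2
gripper_force: 29.2
```

servo_tool([
  [0, 0, -0.002, 0, 0, 0, -1],
  [0, 0, 0, 0, 0, 0, -1],
  [0, 0, 0, 0, 0, 0, -1],
])

```text
time: 49.65
tool_pos: [491.4, -124.3, 90.0]
orientation: [-0.043, 0.997, -0.057, -0.003]
contact_force: [0.3, -0.2, -3.8]
gripper_width: 64.5
gripper_force: 29.2
```

servo_tool([
  [0, 0, -0.002, 0, 0, 0, -1],
  [0, 0, 0, 0, 0, 0, -1],
  [0, 0, 0, 0, 0, 0, -1],
])

```text
time: 49.95
tool_pos: [491.4, -124.3, 89.0]
orientation: [-0.043, 0.997, -0.057, -0.003]
contact_force: [-0.0, 0.4, -3.8]
gripper_width: 63.6
gripper_force: 29.2
```

servo_tool([
  [0, 0, -0.001, 0, 0, 0, -1],
  [0, 0, 0, 0, 0, 0, -1],
  [0, 0, 0, 0, 0, 0, -1],
])

```text
time: 50.25
tool_pos: [491.4, -124.3, 88.7]
orientation: [-0.043, 0.997, -0.057, -0.002]
contact_force: [-2.4, 0.2, 2.5]
gripper_width: 64.1
gripper_force: 29.4
```

servo_tool([
  [0, 0, -0.002, 0, 0, 0, -1],
  [0, 0, 0, 0, 0, 0, -1],
  [0, 0, 0, 0, 0, 0, -1],
])

```text
time: 50.55
tool_pos: [491.4, -124.2, 88.2]
orientation: [-0.043, 0.997, -0.057, -0.003]
contact_force: [-8.6, 5.4, 17.0]
gripper_width: 64.4
gripper_force: 30.2
```

```bash
python3 - <<'E'
from h import *
o,m,w=look('w19'); print(o['moment'].round(2))
u=int(proj('wrist',[448,-126,20],m)[0])
for x in jarcen(m,w,23,u): print(x)
E
```

```text
[ 491.4 -124.2   88.2] [-8.6  5.4 17. ]
[ 0.81  1.48 -0.07]
[(222, 189.5, 190.5), (226, 177.5, 185.5), (230, 170.5, 176.5), (234, 166.5, 171.5), (238, 162.5, 167.5), (242, 160.5, 164.5), (246, 158.5, 161.5), (250, 156.5, 160.5), (254, 154.5, 158.5), (258, 153.5, 157.5), (262, 153.5, 156.5), (266, 152.5, 156.5), (270, 152.5, 156.5), (274, 152.5, 156.5), (278, 153.5, 157.5), (282, 155.5, 157.5), (286, 156.5, 159.5), (290, 158.5, 161.5), (294, 160.5, 163.5), (298, 162.5, 166.5), (302, 166.5, 169.5), (306, 170.5, 173.5), (310, 175.5, 179.5)]
(array([ 488.4, -122.3]), np.float64(0.29), 23, (array([ 489. , -122.2]), np.float64(43.5), 23))
(array([ 487.5, -121.2]), np.float64(0.28), 22, (array([ 489., -121.]), np.float64(41.2), 22))
```

servo_tool([
  [0, 0, 0.001, 0, 0, 0, 0.45],
  [0, 0, 0, 0, 0, 0, 0.5],
  [0, 0, 0, 0, 0, 0, 0.6],
  [0, 0, 0, 0, 0, 0, 0.8],
  [0, 0, 0, 0, 0, 0, 0.8],
  [0, 0.002, 0.02, 0, 0, 0, 0.8],
  [0, 0.005, 0.04, 0, 0, 0, 0.8],
  [0, 0.006, 0.05, 0, 0, 0, 0.8],
  [0, 0.006, 0.05, 0.036, 0, 0, 0.8],
  [0, 0, 0.09, 0.037, 0, 0, 0.5],
  [0, 0, 0.09, 0, 0, 0, 0.2],
  [0, 0, 0.09, 0, 0, 0, 0.1],
  [0, 0, 0.09, 0, 0, 0, 0.1],
  [0, 0, 0.06, 0, 0, 0, 0.1],
  [0, 0, 0, 0, 0, 0, 0.1],
  [0, 0, 0, 0, 0, 0, 0.1],
])

```text
time: 52.2
tool_pos: [491.3, -114.7, 378.6]
orientation: [-0.044, 0.999, -0.0, 0.001]
contact_force: [-0.0, -0.7, -1.0]
gripper_width: 50.3
gripper_force: 0.0
```

```bash
python3 - <<'E'
from h import *
o,m,w=look('w20'); print(o['orientation'].round(3)); h=cv2.cvtColor(w,cv2.COLOR_RGB2HSV).astype(int)
u,v=proj('wrist',[488.3,-122.3,22],m); ul,vl=proj('wrist',[488.3,-122.3,123],m); print(u,v,ul,vl)
a=proj('wrist',[488.3-40*.996,-122.3-40*.09,24],m); print('pred foot apex',a)
ui=int(round(u)); print([(r,*h[r,ui].tolist()) for r in range(int(a[1])-16,int(a[1])+50,3)])
F=[];G=[]
for c in range(ui-34,ui+35,3):
    col=h[int(a[1])-14:int(a[1])+60,c]; f=next((i for i in range(70) if col[i,1]<70 and col[i+1,1]<80),None)
    if f is not None: F.append((c,f+int(a[1])-14.5))
P=np.array([onz('wrist',*p,23,m)[:2] for p in F]); print('foot',fixr(P,40),fitc(P,3),len(P))
t=get_image('top'); s=get_image('scene'); cv2.imwrite('pics/t20.png',t[:,:,::-1]); cv2.imwrite('pics/s20.png',s[:,:,::-1])
E
```

```text
[ 491.3 -114.7  378.6] [-0.  -0.7 -1. ]
[-0.044  0.999 -0.     0.001]
253.0 156.8 252.1 165.6
pred foot apex [252.9 134.9]
[(118, 19, 126, 236), (121, 20, 124, 236), (124, 20, 124, 236), (127, 20, 124, 235), (130, 19, 124, 236), (133, 18, 118, 219), (136, 17, 25, 202), (139, 18, 35, 183), (142, 21, 14, 179), (145, 16, 146, 187), (148, 17, 148, 207), (151, 17, 144, 207), (154, 17, 143, 217), (157, 17, 147, 211), (160, 17, 147, 210), (163, 17, 147, 206), (166, 17, 153, 195), (169, 17, 148, 205), (172, 17, 150, 208), (175, 18, 141, 226), (178, 19, 138, 236), (181, 18, 143, 228)]
foot (array([ 486.9, -120.5]), np.float64(0.3)) (array([ 486.3, -120.6]), np.float64(39.5), 14) 14
```

servo_tool([
  [-0.0386, -0.0755, 0, 0, 0, -0.0123, 0.2],
  [-0.0386, -0.0755, 0, 0, 0, -0.0123, 0.2],
  [-0.0386, -0.0755, 0, 0, 0, -0.0123, 0.2],
  [-0.0386, -0.0755, 0, 0, 0, -0.0123, 0.2],
  [-0.0386, -0.0755, 0, 0, 0, -0.0123, 0.2],
  [-0.0386, -0.0755, 0, 0, 0, -0.0123, 0.2],
  [-0.0386, -0.0755, 0, 0, 0, -0.0123, 0.2],
  [-0.0386, -0.0755, 0, 0, 0, -0.0123, 0.2],
  [0, 0, 0, 0, 0, 0, 0.2],
  [0, 0, 0, 0, 0, 0, 0.2],
  [0, 0, 0, 0, 0, 0, 0.2],
])

```text
time: 53.45
tool_pos: [337.2, -416.1, 377.3]
orientation: [0.033, 0.999, 0.001, -0.0]
contact_force: [-0.2, 0.4, 0.9]
gripper_width: 54.6
gripper_force: 0.0
```

```bash
python3 - <<'E'
from h import *
o,m,w=look('w21'); print(o['orientation'].round(3)); h=cv2.cvtColor(w,cv2.COLOR_RGB2HSV).astype(int)
print(proj('wrist',[336.8,-416.7,315],m)); mk=(h[...,1]>95)&(h[...,0]>8)&(h[...,0]<25); s=np.zeros(mk.shape,np.uint8); s[165:232,225:290]=mk[165:232,225:290]; print(blobs(s,30))
E
```

```text
[ 337.2 -416.1  377.3] [-0.2  0.4  0.9]
[ 0.033  0.999  0.001 -0.   ]
[255.9 205.1]
[([254.8, 197.4], [244, 182, 22, 30, 507]), ([276.0, 217.7], [258, 189, 32, 43, 819]), ([234.5, 218.3], [225, 196, 23, 36, 570])]
```

servo_tool([
  [0, 0, -0.044, 0, 0, 0, 0.2],
  [0, 0, -0.044, 0, 0, 0, 0.2],
  [0, 0, -0.044, 0, 0, 0, 0.2],
  [0, 0, -0.033, 0, 0, 0, 0.2],
  [0, 0, 0, 0, 0, 0, 0.2],
  [0, 0, 0, 0, 0, 0, -1],
  [0, 0, 0, 0, 0, 0, -1],
  [0, 0, 0, 0, 0, 0, -1],
  [0, 0, 0, 0, 0, 0, -1],
  [0, 0, 0, 0, 0, 0, -1],
  [0, 0, 0, 0, 0, 0, -1],
], force=12)

```text
time: 54.6
tool_pos: [337.2, -417.0, 295.9]
orientation: [0.034, 0.999, -0.0, 0.0]
contact_force: [-0.2, 0.0, 2.7]
gripper_width: 17.2
gripper_force: 12.0
```

```bash
python3 -c "
import numpy as np
a=np.linspace(2.984,1.8235,26);p=274*np.c_[np.cos(a),np.sin(a)]/500
q=np.round(p,3);L=[[round(float(x),3) for x in d]+[0,0,0,-.03,-1] for d in np.diff(q,axis=0)];print(L[:20]);print(L[20:]);print(p[-1]*500+[607.3,-458.9])"
```

```text
[[0.004, 0.025, 0, 0, 0, -0.03, -1], [0.006, 0.025, 0, 0, 0, -0.03, -1], [0.007, 0.024, 0, 0, 0, -0.03, -1], [0.008, 0.024, 0, 0, 0, -0.03, -1], [0.009, 0.024, 0, 0, 0, -0.03, -1], [0.01, 0.023, 0, 0, 0, -0.03, -1], [0.012, 0.023, 0, 0, 0, -0.03, -1], [0.012, 0.023, 0, 0, 0, -0.03, -1], [0.013, 0.021, 0, 0, 0, -0.03, -1], [0.015, 0.021, 0, 0, 0, -0.03, -1], [0.015, 0.021, 0, 0, 0, -0.03, -1], [0.016, 0.019, 0, 0, 0, -0.03, -1], [0.017, 0.019, 0, 0, 0, -0.03, -1], [0.018, 0.018, 0, 0, 0, -0.03, -1], [0.019, 0.017, 0, 0, 0, -0.03, -1], [0.019, 0.016, 0, 0, 0, -0.03, -1], [0.021, 0.016, 0, 0, 0, -0.03, -1], [0.021, 0.014, 0, 0, 0, -0.03, -1], [0.021, 0.013, 0, 0, 0, -0.03, -1], [0.023, 0.013, 0, 0, 0, -0.03, -1]]
[[0.022, 0.011, 0, 0, 0, -0.03, -1], [0.024, 0.01, 0, 0, 0, -0.03, -1], [0.023, 0.01, 0, 0, 0, -0.03, -1], [0.025, 0.008, 0, 0, 0, -0.03, -1], [0.024, 0.007, 0, 0, 0, -0.03, -1]]
[ 538.79378722 -193.60224499]
```

```bash
python3 - <<'E'
from h import *
s=get_image('scene').astype(int); b=cv2.imread('pics/s20.png')[:,:,::-1].astype(int); d=abs(s-b).sum(2)
print([(y,[int((d[y:y+12,x:x+12]>90).sum()) for x in range(148,244,12)]) for y in range(176,260,12)])
E
```

```text
[(176, [0, 3, 0, 37, 47, 133, 144, 70]), (188, [0, 21, 50, 82, 0, 64, 33, 0]), (200, [24, 80, 84, 113, 0, 0, 0, 0]), (212, [142, 83, 11, 48, 0, 0, 32, 66]), (224, [80, 88, 3, 0, 0, 0, 17, 122]), (236, [0, 0, 0, 0, 0, 0, 0, 18]), (248, [0, 0, 0, 0, 0, 0, 0, 0])]
```

servo_tool([
  [0.004, 0.025, 0, 0, 0, -0.03, -1],
  [0.006, 0.025, 0, 0, 0, -0.03, -1],
  [0.007, 0.024, 0, 0, 0, -0.03, -1],
  [0.008, 0.024, 0, 0, 0, -0.03, -1],
  [0.009, 0.024, 0, 0, 0, -0.03, -1],
  [0.01, 0.023, 0, 0, 0, -0.03, -1],
  [0.012, 0.023, 0, 0, 0, -0.03, -1],
  [0.012, 0.023, 0, 0, 0, -0.03, -1],
  [0.013, 0.021, 0, 0, 0, -0.03, -1],
  [0.015, 0.021, 0, 0, 0, -0.03, -1],
  [0.015, 0.021, 0, 0, 0, -0.03, -1],
  [0.016, 0.019, 0, 0, 0, -0.03, -1],
  [0.017, 0.019, 0, 0, 0, -0.03, -1],
  [0.018, 0.018, 0, 0, 0, -0.03, -1],
  [0.019, 0.017, 0, 0, 0, -0.03, -1],
  [0.019, 0.016, 0, 0, 0, -0.03, -1],
  [0.021, 0.016, 0, 0, 0, -0.03, -1],
  [0.021, 0.014, 0, 0, 0, -0.03, -1],
  [0.021, 0.013, 0, 0, 0, -0.03, -1],
  [0.023, 0.013, 0, 0, 0, -0.03, -1],
])

```text
time: 56.65
tool_pos: [480.1, -216.6, 295.9]
orientation: [0.485, 0.875, 0.0, -0.001]
contact_force: [-3.9, 3.6, 6.6]
gripper_width: 17.3
gripper_force: 12.0
```

servo_tool([
  [0.022, 0.011, 0, 0, 0, -0.03, -1],
  [0.024, 0.01, 0, 0, 0, -0.03, -1],
  [0.023, 0.01, 0, 0, 0, -0.03, -1],
  [0.025, 0.008, 0, 0, 0, -0.03, -1],
  [0.024, 0.007, 0, 0, 0, -0.03, -1],
  [0, 0, 0, 0, 0, 0, -1],
  [0, 0, 0, 0, 0, 0, -1],
])

```text
time: 57.35
tool_pos: [539.3, -194.0, 295.9]
orientation: [0.583, 0.813, 0.0, -0.0]
contact_force: [-0.0, 4.7, 5.3]
gripper_width: 17.0
gripper_force: 12.0
```

servo_tool([
  [0, 0, 0, 0, 0, 0, 0.1],
  [0, 0, 0, 0, 0, 0, 0.2],
  [0, 0, 0, 0, 0, 0, 0.2],
  [0, 0, 0, 0, 0, 0, 0.2],
  [0, 0, 0.04, 0, 0, 0, 0.2],
  [0, 0, 0.08, 0, 0, 0, 0.2],
  [0, 0, 0.09, 0, 0, 0, 0.2],
  [0, 0.06, 0, 0, 0, 0, 0.2],
  [0, 0.09, 0, 0, 0, 0, 0.2],
  [0, 0.09, 0, 0, 0, 0, 0.2],
  [0, 0.09, 0, 0, 0, 0, 0.2],
  [0, 0.09, 0, 0, 0, 0, 0.2],
  [0, 0.09, 0, 0, 0, 0, 0.2],
  [0, 0.09, 0, 0, 0, 0, 0.2],
  [0, 0.09, 0, 0, 0, 0, 0.2],
  [0, 0.09, 0, 0, 0, 0, 0.2],
  [0, 0.05, 0, 0, 0, 0, 0.2],
  [0, 0, 0, 0, 0, 0, 0.2],
])

```text
time: 59.15
tool_pos: [538.7, 223.2, 400.2]
orientation: [0.582, 0.813, -0.0, -0.0]
contact_force: [0.3, -0.0, -0.7]
gripper_width: 54.9
gripper_force: 0.0
```

```bash
python3 - <<'E'
from h import *
print(observe()['tool_pos'].round(1)); t=get_image('top'); s=get_image('scene'); cv2.imwrite('pics/t22.png',t[:,:,::-1]); cv2.imwrite('pics/s22.png',s[:,:,::-1])
a=cv2.resize(t[170:290,260:380],(400,400),interpolation=cv2.INTER_CUBIC); b=cv2.resize(s[145:265,140:260],(400,400),interpolation=cv2.INTER_CUBIC)
cv2.imwrite('pics/v22.png',np.hstack([a,b])[:,:,::-1])
E
```

```text
[538.7 223.2 400.2]
```

View pics/v22.png

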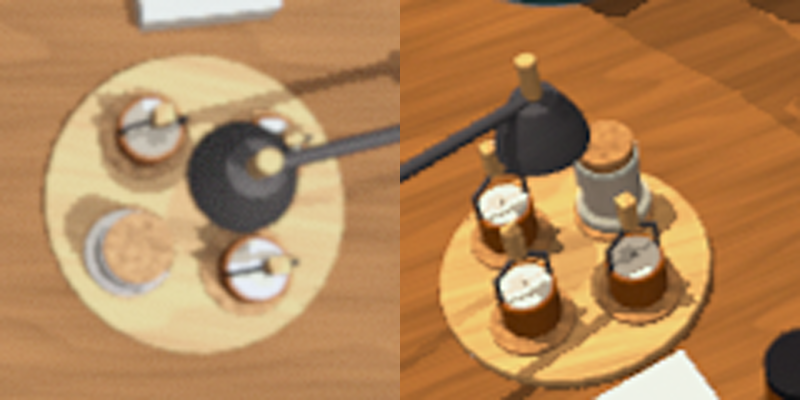

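```bash
python3 - <<'E'
from h import *
f=lambda c,r,z:onz('top',260+c/3.3333,170+r/3.3333,z)
print('lid',f(138,248,123),'knob',f(269,160,315),'foot left',f(83,252,30),'bottom',f(125,298,24))
E
```

```text
lid [ 486.9 -121.3  123. ] knob [ 539.4 -192.5  315. ] foot left [487.9 -81.6  30. ] bottom [ 446.6 -120.4   24. ]
```

```bash
python3 - <<'E'
from h import *
t=cv2.imread('pics/t22.png')[:,:,::-1]; h=cv2.cvtColor(np.ascontiguousarray(t),cv2.COLOR_RGB2HSV).astype(int)
print('cam',ray('top',250,200)[0].round(0))
for c in (294,297,300): print(c,[(r,*h[r,c].tolist()) for r in range(252,266)])
for p in [(492-43,-122.5,16),(492-43,-122.5,22),(492-40,-122.5,22),(489-40,-121.5,22),(487-40,-121,22)]: print(p,proj('top',p))
r=245; print([(c,*h[r,c].tolist()) for c in range(278,296)])
t2=cv2.imread('pics/t2.png')[:,:,::-1]; h2=cv2.cvtColor(np.ascontiguousarray(t2),cv2.COLOR_RGB2HSV).astype(int)
print('empty coaster',[(r,*h2[r,297].tolist()) for r in range(252,266)])
E
```

```text
cam [ 426.    9. 1243.]
294 [(252, 13, 58, 179), (253, 15, 19, 161), (254, 17, 15, 149), (255, 11, 12, 170), (256, 0, 7, 194), (257, 13, 15, 198), (258, 18, 55, 205), (259, 23, 74, 224), (260, 24, 75, 229), (261, 24, 70, 229), (262, 24, 70, 228), (263, 24, 74, 228), (264, 24, 71, 229), (265, 24, 72, 230)]
297 [(252, 16, 108, 218), (253, 15, 104, 203), (254, 14, 66, 177), (255, 13, 22, 159), (256, 12, 7, 175), (257, 9, 9, 199), (258, 16, 32, 214), (259, 19, 69, 224), (260, 22, 77, 229), (261, 24, 71, 230), (262, 24, 72, 230), (263, 24, 70, 229), (264, 24, 72, 230), (265, 24, 71, 229)]
300 [(252, 16, 104, 221), (253, 16, 108, 222), (254, 15, 93, 209), (255, 14, 36, 184), (256, 4, 10, 174), (257, 14, 19, 178), (258, 17, 44, 209), (259, 19, 72, 226), (260, 22, 79, 230), (261, 24, 72, 229), (262, 24, 72, 229), (263, 24, 70, 229), (264, 24, 70, 228), (265, 24, 72, 230)]
(449, -122.5, 16) [297.9 258.7]
(449, -122.5, 22) [298.1 258.6]
(452, -122.5, 22) [298.1 257.6]
(449, -121.5, 22) [297.8 258.6]
(447, -121, 22) [297.6 259.3]
[(278, 24, 72, 230), (279, 23, 71, 230), (280, 23, 75, 225), (281, 21, 88, 209), (282, 18, 94, 199), (283, 18, 108, 184), (284, 16, 99, 167), (285, 15, 39, 170), (286, 19, 14, 194), (287, 14, 14, 194), (288, 15, 20, 153), (289, 21, 19, 133), (290, 13, 44, 163), (291, 14, 93, 200), (292, 16, 102, 221), (293, 17, 102, 224), (294, 16, 99, 223), (295, 16, 102, 217)]
empty coaster [(252, 16, 103, 217), (253, 16, 111, 205), (254, 15, 113, 200), (255, 16, 106, 206), (256, 16, 109, 208), (257, 16, 109, 211), (258, 17, 102, 211), (259, 22, 81, 218), (260, 23, 76, 224), (261, 24, 74, 224), (262, 24, 71, 225), (263, 24, 72, 224), (264, 24, 74, 224), (265, 24, 76, 225)]
```

```bash
python3 -c "
from bench import *
print(hand_in())"
```

```text
the job is handed in; nothing more can be done
None
```

The job is handed in at about 59 s of robot time, with the three pots and the jar upright on the four coasters, each within about 3 mm of centre, and the lamp's shade back over the board about 9 mm from its middle; the jar was knocked off its coaster partway through, so I picked it up again and reset it before swinging the lamp back.

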